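# Refill the pastry-tin dispenser and vend the first tin

## Task

Load the tins waiting on the counter into the open column of the tin dispenser, one on top of another and all lying flat, so that they will be dispensed in this order: white first (at the bottom), then green, yellow, red, blue, leaving out colours that are not there. Then push the dispenser's front door shut until it clicks past its catch and stays shut. Last, pull the red knob all the way towards the outlet so that the white tin is pushed out under the door, let the slide go all the way back, and set the white tin upright down inside the wicker basket; leave everything else on the counter where it is.

Things in the scene. Friction and masses are not known exactly. Their poses are not given: they have to be found in the camera images.
- tin_white: round white pastry tin with flat top, diameter 56, height 28, about 80 g; origin at the centre of its underside, z up through its lid. Stands flat on the counter at the start; always there
- tin_green: round green pastry tin with flat top, diameter 56, height 28, about 80 g; origin at the centre of its underside, z up through its lid. Stands flat on the counter at the start; may be absent
- tin_yellow: round yellow pastry tin with flat top, diameter 56, height 28, about 80 g; origin at the centre of its underside, z up through its lid. Stands flat on the counter at the start; may be absent
- tin_red: round red pastry tin with flat top, diameter 56, height 28, about 80 g; origin at the centre of its underside, z up through its lid. Stands flat on the counter at the start; may be absent
- tin_blue: round blue pastry tin with flat top, diameter 56, height 28, about 80 g; origin at the centre of its underside, z up through its lid. Stands flat on the counter at the start; may be absent
- magazine: the tin dispenser: fixed dark grey base plate 15 thick, x -170 to +170, y -80 to +125, carrying the guide column, door and slide. Origin on the counter under the column's axis; x points away from the outlet, y to the side of the red knob, z up. The front guide plates start 33 above the column's floor, so only the lowest tin can leave, to -x
- column (a point): centre of the column's floor (15 above the counter), on the axis on which the tins stack; axes as the dispenser's. The column is four upright aluminium plates at x = +-26.5 to +-32.5, y = +-15 to +-61 from this axis; a tin inside has 3 of play in x, 6 in y. It is open at both sides (+y, -y), so fingers closing along y can go down beside a tin
- column_top (a point): on the column's axis, 115 above the counter, at the top of the guide plates; outward-flared lips rise to 128. A gripper's body must stay above these; a tin may be let go upright part-way down in the column and drops onto the floor or the stack
- outlet (a point): point on the landing plate (15 above the counter), 115 before the column axis (-x), where the centre of a vended tin comes to rest; low rails, 6 high, at y = +-34.5 and at the front end
- slide (a joint): travel of the vend slide: 0 = fully back, 0.118 m = pulled fully towards the outlet (dispenser -x). A spring returns it: 3 N at rest, 5.4 N at full travel; the tins above add up to 3 N of friction. Its pusher plate, 12 high, shoves the lowest tin out and holds up the rest, which drop when it is back
- slide_knob (a point): centre of the red upright cylindrical knob of the vend slide, diameter 22, 50 tall (z 60 to 110 over the counter), moves with the slide; at rest at x = +30, y = +105 of the dispenser
- door (a joint): angle of the clear door with mint-green frame: 0 = shut and seated behind its catch, grows as the free edge swings out to -x, at most 1.9 rad. It stays where it is left, nearly without friction. Near 0.05 rad a sprung ball catch (felt from 0.09 rad) resists with about 3 N; past it the door stays shut
- door_hinge (a point): on the door's vertical hinge axis at half the door's height (88 over the counter), 39 before the column axis, 75 to its -y side; fixed to the door: its y axis points along the door to the free edge, its -x axis out of the outer face
- door_edge (a point): middle of the door's free edge, 137 from the hinge axis. The door is 6 thick (3 either side of this line) and spans z 49 to 127 over the counter; shut, it lies across the front of the column just above a vended tin
- basket: round open wicker basket, loose, 0.3 kg; origin at the centre of its underside; 52 high, inner floor 5 above the counter, inner radius 62 at the floor and 80 at the rim
- paper_cup: paper cup, radius 38, height 95, bystander, origin under its centre
- pastry0: wrapped pastry, diameter 48, 48 tall, bystander, origin under its centre
- pastry1: wrapped pastry, diameter 48, 48 tall, bystander, origin under its centre

How it is judged:
On the way, in this order (a step that is already met when the one before it is completed fails the run):
1. all tins that are there lie flat in the column, white lowest, then green, yellow, red, blue (horizontal distance between each of tin_white, tin_green, tin_yellow, tin_red, tin_blue and column below 0.012 m and angle between each of tin_white, tin_green, tin_yellow, tin_red, tin_blue's own z axis and vertical below 0.15 rad and z of tin_white in the frame of column between -0.005 and 0.095 m and linear speed of each of tin_white, tin_green, tin_yellow, tin_red, tin_blue below 0.03 m/s and z of tin_green in the frame of column between -0.005 and 0.095 m and z of tin_yellow in the frame of column between -0.005 and 0.095 m and z of tin_red in the frame of column between -0.005 and 0.095 m and z of tin_blue in the frame of column between -0.005 and 0.095 m and z of each of tin_green, tin_yellow, tin_red, tin_blue in the frame of tin_white above 0.02 m and z of each of tin_yellow, tin_red, tin_blue in the frame of tin_green above 0.02 m and z of each of tin_red, tin_blue in the frame of tin_yellow above 0.02 m and z of tin_blue in the frame of tin_red above 0.02 m and z of tin_white in the frame of column below 0.006 m), for 0.2 s.
2. the door is shut behind its catch (value of joint door below 0.025 rad and velocity of joint door below 0.1 rad/s), for 0.3 s.
3. the slide is pulled and the white tin is out on the landing plate (value of joint slide above 0.105 m and x of tin_white in the frame of outlet below 0.015 m), for 0.1 s.
At the end, for the whole second after the job is handed in: white tin upright (0.3 rad) on the floor of the standing basket; the other tins flat (0.15 rad) in the column within 12 mm of its axis, green, yellow, red, blue from the bottom; door below 0.025 rad, slide below 8 mm, all at rest (all of step 2 and horizontal distance between tin_white and basket below 0.045 m and z of tin_white in the frame of basket below 0.02 m and angle between tin_white's own z axis and vertical below 0.3 rad and linear speed of each of tin_white, tin_green, tin_yellow, tin_red, tin_blue below 0.03 m/s and angle between each of basket, tin_green, tin_yellow, tin_red, tin_blue's own z axis and vertical below 0.15 rad and height (world z) of basket below 0.01 m and horizontal distance between each of tin_green, tin_yellow, tin_red, tin_blue and column below 0.012 m and z of tin_green in the frame of column between -0.005 and 0.095 m and z of tin_yellow in the frame of column between -0.005 and 0.095 m and z of tin_red in the frame of column between -0.005 and 0.095 m and z of tin_blue in the frame of column between -0.005 and 0.095 m and z of each of tin_yellow, tin_red, tin_blue in the frame of tin_green above 0.02 m and z of each of tin_red, tin_blue in the frame of tin_yellow above 0.02 m and z of tin_blue in the frame of tin_red above 0.02 m and value of joint slide below 0.008 m); the robot touches nothing.
It fails at once if a bystander (paper cup, wrapped pastry) is moved by more than 3 cm (distance of any of paper_cup, pastry0, pastry1 from where it was at the start of the episode above 0.03 m).
Of tin_green, tin_yellow, tin_red, tin_blue only 2 to 3 are there at a start; the rules pass over those that are not, and their reading is None.
At some moment in a run one of tin_white, tin_green, tin_yellow, tin_red, tin_blue, basket may be knocked a few centimetres aside while the robot is not near it.
Once in a run the grip may slacken for a moment while it holds something.
It also fails if it takes over 208 s, if anything falls off the work surface, if the arm or the gripper's body presses on something with over 40 N, if the wrist force passes 120 N, or if a joint passes its speed limit or range.

## Robot

A 7-joint arm with a two-finger parallel gripper is mounted at the origin on the work surface. World frame = base frame: x ahead of the robot, y to its left, z up, the work surface at z = 0. Lengths are in m, angles in rad, forces in N, time in s.
With the tool pointing down it reaches from about 0.425 to 0.925 m from the base axis. Payload 6.8 kg.
Tool frame: the origin (TCP) lies on the centre line of the jaws, within the pads' length; the fingertips stand 11 mm ahead of it and the grasp point (between the pads) lies 8 mm behind it; z points along the fingers, y is the direction in which the jaws open and shut (so a half turn about z gives the same grasp; the last joint's range is limited). The gripper opens to 85 mm and grips with 20 to 120 N. Pads are 22 mm wide; open, the fingers measure 114 mm over their backs; the gripper's body (76 mm by 85 mm) begins 54 mm behind the grasp point. The pads swing forward as they close: fully open they stand 13 mm farther back than shut.
Start: joints at [-1.433, 0.477, 0.022, 1.555, -0.011, 1.109, -0.083], TCP at [0.164, 0.655, 0.211] pointing down, gripper open.
Joint ranges: [-2.96, 2.96], [-0.34, 2.1], [-1.41, 1.46], [0.24, 2.44], [-1.37, 4.51], [0.17, 1.92], [-2.96, 2.96]. Speed limits (rad/s): [2.39, 2.39, 3.14, 3.14, 3.14, 3.14, 3.14].

## Interface

Orientations are given as a rotation vector (axis times angle).
In Python, from bench import r gives the robot as it stands.
- The arm moves only by the tool send_rows, never from a script. Its argument "deltas" is a list of rows, each a list of 7 numbers: the opening, from 0 (shut) to 1 (fully open), then the shift along the tool's x, y, z as a fraction of full scale, then the turn, a rotation vector about the tool's x, y, z as a fraction of full scale. In form: [[hand, x, y, z, ax, ay, az], ...]. A call has 1 to 20 rows; each row is the pose to reach, as a shift and turn from the pose commanded when the call began, along the tool's axes at that moment, turning the shorter way round; what a row does not reach only later rows make up. Full scale, the value 1, is 150 mm for a shift and 180 degrees for a turn. A row lasts 1/12 s, in which the tool goes at most 41.7 mm and 7.16 degrees, less where a joint would pass 70% of its speed; a pose out of reach is approached as far as the arm can. A call with a number of a shift or a turn outside -1 to 1 is refused whole. A call with a gripper value outside its range is refused whole. The fingers move at their own pace and stop on an object; "squeeze" is the grip in N (left out, the last holds). Time passes only in rows, so rows that repeat a pose let the fingers close. It gives the time, the measured TCP pose, the force and the opening at its end, in the units of the state.
- r.get_obs(): the state, without advancing time (a new reading comes with each control period).
- r.grab_frame(name): name is "scene" or "top" or "wrist"; returns a dict with "pixels" (420x560x3 uint8, red, green, blue), "camera_matrix" (3x3 intrinsics, pixels), "rvec" (rotation vector, rad) and "tvec" (3), from world to camera coordinates, as OpenCV has them. Camera axes: x right, y down, z forward; pixel columns grow to the right and rows downward; lengths in m; the calibration is good to about 2 mm. A picture is of the moment at which its call begins. There is no depth.
- r.hand_in(): hands the job in, once; it reports no verdict.
The state is a dict: "clock": time; "joints": joint angles; "qvel": joint speeds; "tau": joint torques, N m; "tcp_pos": TCP position; "orientation": TCP orientation; "contact_force": force on the tool from outside, world axes, zero at the start; "moment": the same for the moment, N m; "grip_width": finger opening in m.
Only numpy, scipy, OpenCV 4.12 (cv2) and the standard library are available. Lean on these libraries where they do the work, as an engineer would, in place of code of your own. Each camera call takes 0.05 s, during which the arm holds its last target. There are 200 camera calls.

## Working session

There is one attempt and no reset: what is moved stays moved. The work goes in short steps, Python scripts to look and compute and a tool call to move; the robot and the scene stay as the last step left them, time stands still between calls to the robot, and variables do not carry over. Pictures are saved under pics/ and viewed, about 12 in all and at most 16, crops included, and the job is handed in when it is done.

Besides the shell and the picture viewer there is one more tool, called after "Emit:" as name(argument=value, ...), one argument or row to a line, values as JSON. send_rows: Moves the arm, as the interface text tells. Shift numbers are shares of 150 mm and turn numbers shares of 180 degrees, none past 1 either way. Its arguments: {"type":"object","properties":{"deltas":{"type":"array","items":{"type":"array","items":{"type":"number"}}},"squeeze":{"type":"number"}},"required":["deltas"]}

```bash
mkdir -p pics; ls; cat > h.py <<'E'
import numpy as np, cv2
from bench import r
def snap(name,fn):
    f=r.grab_frame(name); np.savez(f'pics/{fn}.npz',**{k:np.array(f[k]) for k in f})
    cv2.imwrite(f'pics/{fn}.png',cv2.cvtColor(np.array(f['pixels']),cv2.COLOR_RGB2BGR)); return f
def load(fn): return np.load(f'pics/{fn}.npz')
def px2w(f,u,v,z):
    R,_=cv2.Rodrigues(np.array(f['rvec'],float)); t=np.array(f['tvec'],float).ravel()
    d=R.T@np.linalg.inv(f['camera_matrix'])@np.array([u,v,1.]); c=-R.T@t
    return c+d*(z-c[2])/d[2]
def w2px(f,p):
    return cv2.projectPoints(np.array(p,float).reshape(-1,3),np.array(f['rvec'],float),np.array(f['tvec'],float),np.array(f['camera_matrix'],float),None)[0].reshape(-1,2)
def plan(p,yaw=None,z=None):
    "shift in tool units from the current pose to world p; and yaw turn of tool-y direction"
    o=r.get_obs(); R,_=cv2.Rodrigues(np.array(o['orientation'],float))
    d=R.T@(np.array(p)-np.array(o['tcp_pos']))/0.15
    return d.round(3)
E
python3 - <<'E'
from h import *
o=r.get_obs(); print({k:np.round(o[k],3) for k in o})
print(cv2.Rodrigues(np.array(o['orientation'],float))[0].round(3))
a=snap('scene','s0');b=snap('top','t0')
cv2.imwrite('pics/both0.png',np.vstack([cv2.imread('pics/s0.png'),cv2.imread('pics/t0.png')])[:, :])
for f in (a,b):
    R,_=cv2.Rodrigues(np.array(f['rvec'],float)); print((-R.T@np.ravel(f['tvec'])).round(3))
E
```

```text
pics
{'clock': np.float64(0.0), 'joints': array([-1.433,  0.478,  0.022,  1.556, -0.012,  1.109, -0.083]), 'qvel': array([ 0.001, -0.001,  0.001, -0.   ,  0.002, -0.001, -0.001]), 'tau': array([-2.0000e-03, -5.9641e+01,  1.6070e+00, -2.8121e+01,  1.2000e-02,
        9.0000e-03, -0.0000e+00]), 'tcp_pos': array([0.164, 0.654, 0.21 ]), 'orientation': array([-3.850e-01, -3.118e+00,  3.000e-03]), 'contact_force': array([-0.299, -0.813,  0.083]), 'moment': array([ 0.027, -0.028, -0.01 ]), 'grip_width': np.float64(0.085)}
[[-0.97   0.243 -0.   ]
 [ 0.243  0.97  -0.002]
 [-0.    -0.002 -1.   ]]
[1.151 0.352 0.865]
[0.417 0.024 1.066]
```

View pics/t0.png

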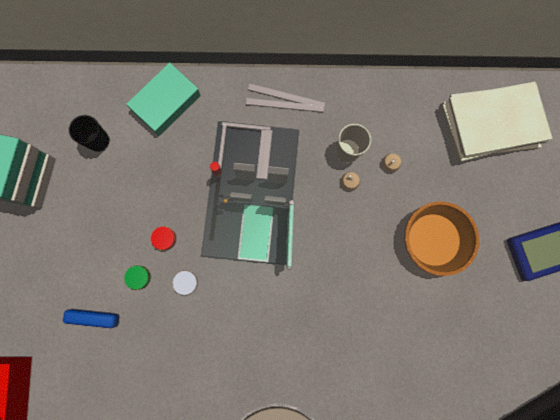

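View pics/s0.png

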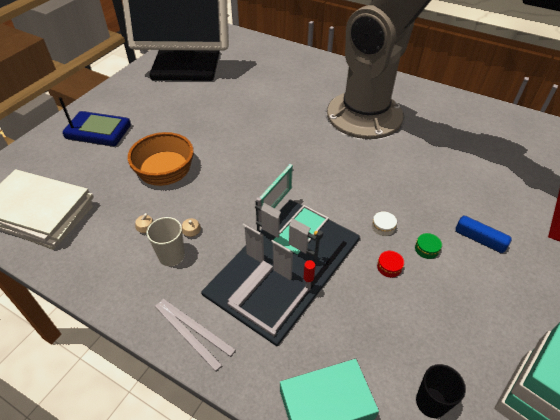

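The top picture shows the dispenser at about (255,190), its outlet towards the robot (below) and the door open. The tins are white (184,283), green (136,277) and red (163,238); there is no yellow or blue. The basket is at (442,240). The cup (354,140) and pastries (351,180) and (392,162) stand beside the dispenser. The scene picture agrees.

```bash
python3 - <<'E'
from h import *
f=load('t0'); im=cv2.imread('pics/t0.png')
c=im[110:300,120:310]; cv2.imwrite('pics/c1.png',cv2.resize(c,None,fx=3.15,fy=3.15,interpolation=cv2.INTER_CUBIC))
print(f['camera_matrix'])
hsv=cv2.cvtColor(im,cv2.COLOR_BGR2HSV)
def cen(mask,box):
    m=np.zeros_like(mask); x0,y0,x1,y1=box; m[y0:y1,x0:x1]=mask[y0:y1,x0:x1]
    v,u=np.nonzero(m); return u.mean(),v.mean(),len(u)
S,V,H=hsv[...,1],hsv[...,2],hsv[...,0]
for n,mk,b in [('white',((S<60)&(V>170)).astype(np.uint8),(165,265,205,305)),('green',((S>150)&(V>70)).astype(np.uint8),(118,258,158,298)),('red',((S>150)&(V>70)).astype(np.uint8),(145,220,182,256)),('basket',((S>140)).astype(np.uint8),(390,190,490,285)),('knob',((S>150)&(V>70)&(H<10)).astype(np.uint8),(205,155,225,180))]:
    u,v,k=cen(mk,b); print(n,u.round(1),v.round(1),k,px2w(f,u,v,{'knob':.11,'basket':.04}.get(n,.026)).round(4))
print(px2w(f,354,140,.095),px2w(f,351,180,.048),px2w(f,392,162,.048))
E
```

```text
[[435.31605445   0.         277.97840023]
 [  0.         435.31605445 211.76197951]
 [  0.           0.           1.        ]]
white 184.0 282.3 435 [0.4011 0.2184 0.026 ]
green 136.0 277.0 426 [0.4132 0.3308 0.026 ]
red 162.4 237.9 445 [0.5054 0.2728 0.026 ]
basket 441.3 238.4 4256 [ 0.5052 -0.3911  0.04  ]
knob 214.2 166.2 72 [0.6599 0.1435 0.11  ]
[ 0.72853514 -0.17651325  0.095     ] [ 0.64411713 -0.17657444  0.048     ] [ 0.68930337 -0.27729752  0.048     ]
```

View pics/c1.png

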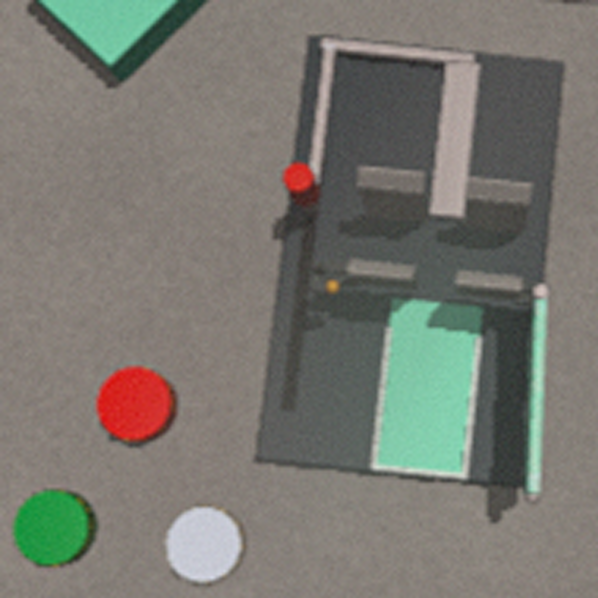

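The enlarged crop shows base plate corners TL (308,36), TR (564,62) and BL (256,460). The knob top is at (299,177). The door hinge top is at (541,290) and its free edge at (532,495), so the door is open about 1.6 rad.

```bash
python3 - <<'E'
from h import *
from scipy.optimize import least_squares
f=load('t0')
pts=[((170,125,15),(310,36)),((170,-80,15),(564,62)),((-170,125,15),(256,460)),((30,105,110),(299,177)),((-39,-75,127),(541,290))]
L=np.array([p[0] for p in pts])/1000.; P=(np.array([p[1] for p in pts])+.5)/3.15-.5+np.array([120,110])
def W(q,L):
    c,s=np.cos(q[2]),np.sin(q[2]); return np.c_[q[0]+c*L[:,0]-s*L[:,1],q[1]+s*L[:,0]+c*L[:,1],L[:,2]]
s=least_squares(lambda q:(w2px(f,W(q,L))-P).ravel(),[.6,.05,0]); q=s.x
print('mag',q.round(4),s.fun.reshape(-1,2).round(2)); np.save('mag.npy',q)
# column plates predicted in the image for overlay
im=cv2.imread('pics/t0.png'); big=cv2.resize(im[110:300,120:310],None,fx=3.15,fy=3.15,interpolation=cv2.INTER_CUBIC)
def dr(Ls,col,z):
    X=W(q,np.array([(a/1000,b/1000,z/1000) for a,b in Ls])); u=(w2px(f,X)-[120,110]+.5)*3.15-.5
    cv2.polylines(big,[u.round().astype(int).reshape(-1,1,2)],True,col,1)
for sx in(-1,1):
  for sy in(-1,1):
    dr([(sx*26.5,sy*15),(sx*32.5,sy*15),(sx*32.5,sy*61),(sx*26.5,sy*61)],(0,255,255),115)
dr([(-170,-80),(170,-80),(170,125),(-170,125)],(255,255,0),15)
dr([(30+11*np.cos(t),105+11*np.sin(t)) for t in np.arange(0,6.3,.3)],(255,0,0),110)
cv2.imwrite('pics/ov1.png',big)
e=px2w(f,(532.5)/3.15-.5+120,(495.5)/3.15-.5+110,.127)
h=W(q,np.array([[-.039,-.075,.127]]))[0]; print('edge',e,'hinge',h,'len',np.hypot(*(e-h)[:2]),'dir',np.degrees(np.arctan2(*(e-h)[1::-1])))
for n,l in dict(col=(0,0,0),outlet=(-.115,0,.015),knob=(.03,.105,.085)).items(): print(n,W(q,np.array([l]))[0].round(4))
E
```

```text
mag [ 0.6208  0.0414 -0.0961] [[-0.43 -0.7 ]
 [ 0.19 -0.63]
 [ 0.02  0.13]
 [-0.13 -0.02]
 [ 0.33  1.02]]
edge [ 0.43562221 -0.02221935  0.127     ] hinge [ 0.57476749 -0.02952174  0.127     ] len 0.13933676431251837 dir 176.99585576496997
col [0.6208 0.0414 0.    ]
outlet [0.5063 0.0524 0.015 ]
knob [0.6607 0.143  0.085 ]
```

View pics/ov1.png

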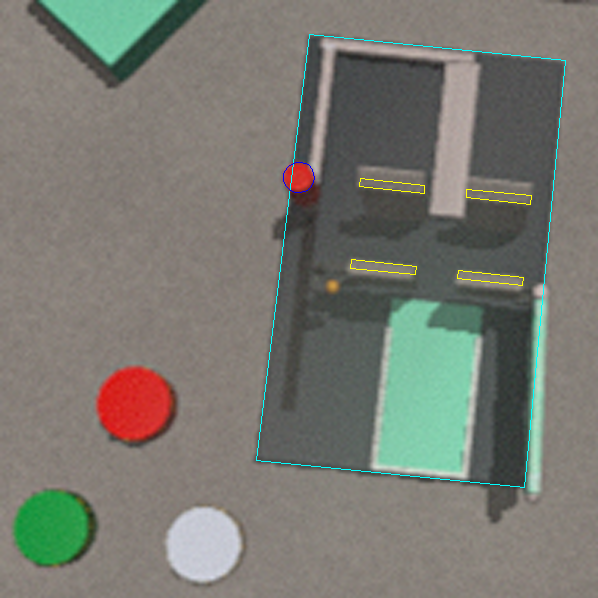

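Emit:
send_rows(
  deltas=[
    [1,-0.25,-0.25,0,0,0,-0.02],
    [1,-0.5,-0.5,0,0,0,-0.0475],
    [1,-0.75,-0.75,0,0,0,-0.0475],
    [1,-1,-1,0,0,0,-0.0475],
    [1,-1,-1,0,0,0,-0.0475],
    [1,-1,-1,0,0,0,-0.0475],
  ],
)

```text
clock: 0.6
tcp_pos: [0.2787, 0.4649, 0.2101]
orientation: [0.167, 3.135, -0.007]
contact_force: [-0.2, -0.2, 0.4]
grip_width: 0.0851
```

```bash
cat >> h.py <<'E'
def rel(*ps):
    o=r.get_obs(); R,_=cv2.Rodrigues(np.array(o['orientation'],float))
    print('t',round(o['clock'],2),'tcp',np.round(o['tcp_pos'],4),'yaw',np.degrees(np.arctan2(R[1,1],R[0,1])).round(2),'tilt',R[:,2].round(3),'w',round(o['grip_width'],4),'F',np.round(o['contact_force'],1))
    for p in ps: print(p,plan(p))
def loc(l):
    q=np.load('mag.npy'); c,s=np.cos(q[2]),np.sin(q[2]); l=np.array(l)
    return np.r_[q[0]+c*l[0]-s*l[1],q[1]+s*l[0]+c*l[1],l[2]]
E
python3 -c "
from h import *
rel([.4011,.2184,.14])"
```

```text
t 0.6 tcp [0.2787 0.4649 0.2101] yaw 83.9 tilt [ 0.002 -0.005 -1.   ] w 0.0851 F [-0.2 -0.2  0.4]
[0.4011, 0.2184, 0.14] [-0.985 -1.545  0.476]
```

Emit:
send_rows(
  deltas=[
    [1,-0.25,-0.4,0.1,0,0,0],
    [1,-0.5,-0.8,0.2,0,0,0],
    [1,-0.7,-1,0.2,0,0,0],
    [1,-0.7,-1,0.2,0,0,0],
    [1,-0.7,-1,0.2,0,0,0],
    [1,-0.7,-1,0.2,0,0,0],
  ],
)

```text
clock: 1.1
tcp_pos: [0.3656, 0.308, 0.1798]
orientation: [-0.164, -3.137, 0.005]
contact_force: [0.0, 0.0, 0.2]
grip_width: 0.0852
```

```bash
cat >> h.py <<'E'
def tins(fn,zs=.026,cam='top'):
    f=snap(cam,fn); im=cv2.cvtColor(np.array(f['pixels']),cv2.COLOR_RGB2HSV); H,S,V=im[...,0],im[...,1],im[...,2]
    M=dict(white=(S<60)&(V>165),green=(S>150)&(V>70)&(abs(H.astype(int)-63)<12),red=(S>150)&(V>70)&((H<5)|(H>174)))
    for n,m in M.items():
        k,lab,st,ce=cv2.connectedComponentsWithStats(m.astype(np.uint8))
        for i in range(1,k):
            if 150<st[i,4]<900 and .6<st[i,2]/st[i,3]<1.6: print(n,ce[i].round(1),st[i,4],px2w(f,*ce[i],zs).round(4))
    return f
E
python3 -c "
from h import *
tins('t1')
rel([.4011,.2184,.14],[.4011,.2184,.014])"
```

```text
white [234.6 134.1] 186 [0.763  0.1057 0.026 ]
white [254.6 241.9] 228 [0.4964 0.0538 0.026 ]
white [184.1 282.3] 440 [0.401  0.2183 0.026 ]
green [135.9 277.1] 424 [0.413 0.331 0.026]
red [162.2 237.8] 435 [0.5055 0.2733 0.026 ]
t 1.15 tcp [0.3642 0.311  0.1801] yaw 84.18 tilt [-0.    -0.001 -1.   ] w 0.0856 F [0.2 0.8 0.7]
[0.4011, 0.2184, 0.14] [-0.307 -0.589  0.268]
[0.4011, 0.2184, 0.014] [-0.307 -0.588  1.108]
```

View pics/t1.png

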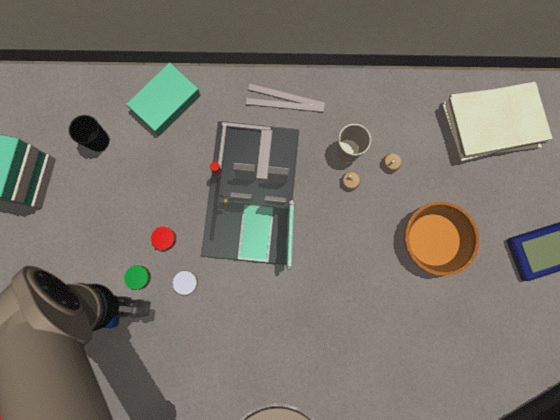

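The gripper is at about (140,305), with every tin in view and unmoved. Going down to white.

Emit:
send_rows(
  deltas=[
    [1,-0.15,-0.3,0.2,0,0,0],
    [1,-0.305,-0.585,0.4,0,0,0],
    [1,-0.305,-0.585,0.6,0,0,0],
    [1,-0.305,-0.585,0.6,0,0,0],
    [1,-0.305,-0.585,0.6,0,0,0],
    [1,-0.305,-0.585,0.6,0,0,0],
  ],
)

```text
clock: 1.65
tcp_pos: [0.3999, 0.2228, 0.0903]
orientation: [-0.15, -3.137, 0.0]
contact_force: [-0.7, 0.4, 0.6]
grip_width: 0.0851
```

```bash
python3 -c "
from h import *
rel([.4011,.2184,.014])"
```

```text
t 1.65 tcp [0.3999 0.2228 0.0903] yaw 84.53 tilt [-0.001 -0.    -1.   ] w 0.0851 F [-0.7  0.4  0.6]
[0.4011, 0.2184, 0.014] [-0.012 -0.028  0.509]
```

Emit:
send_rows(
  deltas=[
    [1,0,0,0.15,0,0,0],
    [1,0,0,0.3,0,0,0],
    [1,0,0,0.42,0,0,0],
    [1,0,0,0.505,0,0,0],
    [1,0,0,0.505,0,0,0],
    [1,0,0,0.505,0,0,0],
    [0.5,0,0,0.505,0,0,0],
    [0.5,0,0,0.505,0,0,0],
    [0.5,0,0,0.505,0,0,0],
    [0.5,0,0,0.505,0,0,0],
    [0.5,0,0,0.505,0,0,0],
    [0.5,0,0,0.505,0,0,0],
    [0.5,0,0,0.505,0,0,0],
  ],
  squeeze=50,
)

```text
clock: 2.73
tcp_pos: [0.4004, 0.2215, 0.0149]
orientation: [0.152, 3.138, 0.0]
contact_force: [-0.2, 0.1, 0.4]
grip_width: 0.0427
```

```bash
python3 -c "
from h import *
rel(loc([0,0,.16]))"
```

```text
t 2.73 tcp [0.4004 0.2215 0.0149] yaw 84.46 tilt [ 0.  0. -1.] w 0.0427 F [-0.2  0.1  0.4]
[0.62078719 0.04138797 0.16      ] [-1.578 -1.053 -0.968]
```

```bash
python3 -c "
from h import *
tins('t2'); snap('wrist','w2'); snap('scene','s2')
cv2.imwrite('pics/v2.png',np.hstack([cv2.resize(cv2.imread('pics/w2.png'),(400,300)),cv2.resize(cv2.imread('pics/s2.png')[120:330,280:560],(400,300))]))"
```

```text
white [234.7 133.9] 199 [0.7634 0.1052 0.026 ]
white [254.6 241.4] 234 [0.4975 0.0537 0.026 ]
red [162.3 237.9] 437 [0.5054 0.2731 0.026 ]
```

View pics/v2.png

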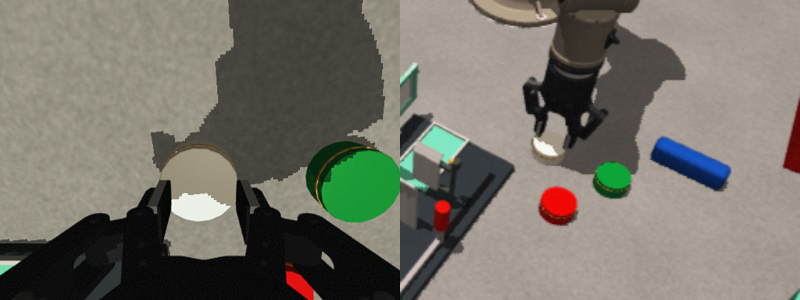

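The tin slipped out of the jaws towards the robot: in the wrist picture it lies above the fingertips, at about (199,185). I'll measure its position from both cameras.

```bash
python3 -c "
from h import *
for n in ('s0','s2'):
    f=load(n); im=cv2.cvtColor(f['pixels'],cv2.COLOR_RGB2HSV); 
    print(n,w2px(f,[.4011,.2184,.028]), w2px(f,[.4004,.2215,.004]))
f0=load('s0');print(px2w(f0,385,219.5,.028))
f=load('w2')
s=1.4
# tin top edge: left 160,right 238 at row~182 ; white front edge row 221; back edge row ~147
print('wrist',px2w(f,199*s,184*s,.028),px2w(f,160*s,184*s,.028),px2w(f,238*s,184*s,.028),px2w(f,199*s,221*s,.028),px2w(f,199*s,150*s,.028), w2px(f,[.4004,.2215,.0149])/s)
f=load('s0');g=load('s2')
a=lambda f:cv2.resize(cv2.cvtColor(f['pixels'],cv2.COLOR_RGB2BGR)[195:255,350:410],(400,400),interpolation=cv2.INTER_CUBIC)
cv2.imwrite('pics/v3.png',np.hstack([a(f),a(g)]))
"
```

```text
s0 [[385.3052909  219.93355596]] [[384.87103587 226.61010695]]
s2 [[385.3052909  219.93355596]] [[384.87103587 226.61010695]]
[0.40017133 0.21726333 0.028     ]
wrist [0.39836419 0.21869911 0.028     ] [0.39576266 0.19180442 0.028     ] [0.4009655  0.24559166 0.028     ] [0.42730263 0.21575111 0.028     ] [0.37404014 0.22117703 0.028     ] [[203.31171341 179.0275869 ]]
```

View pics/v3.png

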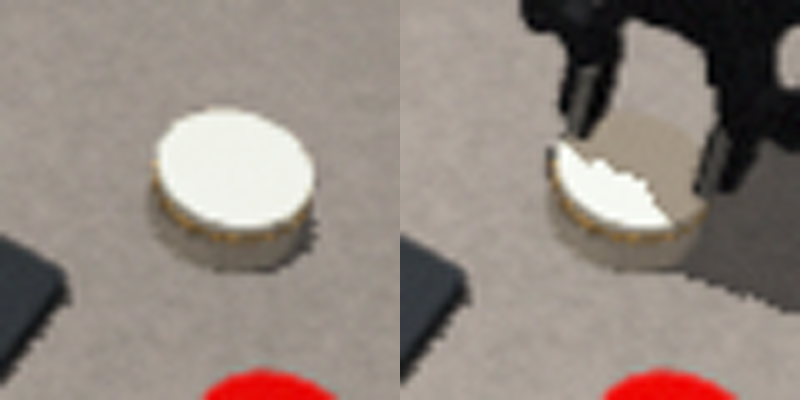

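```bash
python3 -c "
from h import *
o=r.get_obs();rel();print(o['moment'])
R,_=cv2.Rodrigues(np.array(o['orientation'],float));p=np.array(o['tcp_pos'])
w=load('w2');s=load('s2')
for hw in (.0214,.028):
  for dz in (-.01,0,.01,.02):
    P=[p+R@[0,sg*hw,dz] for sg in(-1,1)]; print(hw,dz,(w2px(w,P)/1.4).round(0).tolist(),((w2px(s,P)-[350,195])*400/60).round(0).tolist())
cv2.imwrite('pics/v4.png',cv2.resize(cv2.imread('pics/w2.png')[180:340,180:380],(800,640))[:600])
"
```

```text
t 2.88 tcp [0.4003 0.2215 0.0147] yaw 84.46 tilt [-0. -0. -1.] w 0.0427 F [-0.4 -0.3  0.6]
[-0.02713406  0.0266339  -0.03570094]
0.0214 -0.01 [[173.0, 184.0], [233.0, 184.0]] [[189.0, 148.0], [297.0, 201.0]]
0.0214 0 [[175.0, 179.0], [232.0, 179.0]] [[185.0, 166.0], [291.0, 218.0]]
0.0214 0.01 [[176.0, 174.0], [230.0, 174.0]] [[180.0, 183.0], [286.0, 236.0]]
0.0214 0.02 [[178.0, 170.0], [229.0, 170.0]] [[176.0, 201.0], [281.0, 253.0]]
0.028 -0.01 [[164.0, 184.0], [243.0, 184.0]] [[173.0, 140.0], [314.0, 209.0]]
0.028 0 [[166.0, 179.0], [241.0, 179.0]] [[169.0, 158.0], [308.0, 227.0]]
0.028 0.01 [[168.0, 174.0], [239.0, 174.0]] [[164.0, 175.0], [303.0, 244.0]]
0.028 0.02 [[170.0, 170.0], [237.0, 170.0]] [[160.0, 193.0], [297.0, 261.0]]
```

View pics/v4.png

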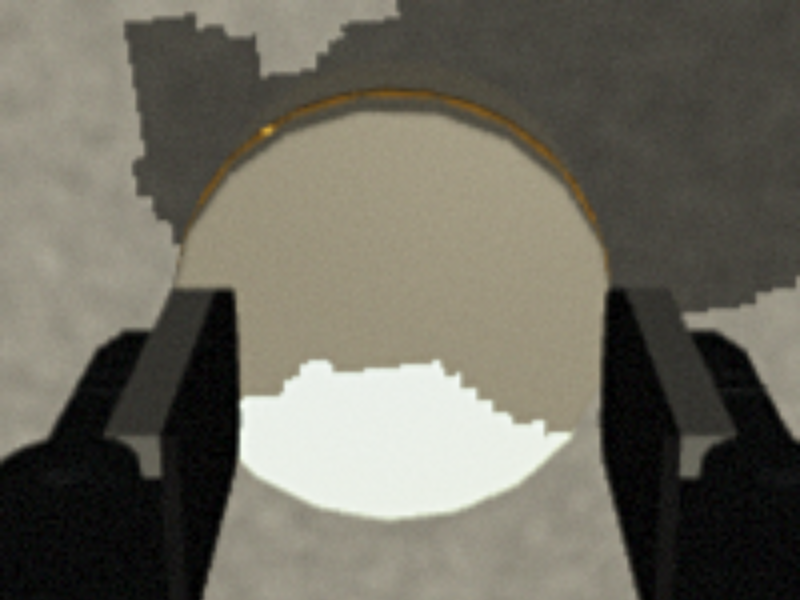

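Emit:
send_rows(
  deltas=[
    [0.2,0,0,0,0,0,0],
    [0.2,0,0,0,0,0,0],
    [0.2,0,0,0,0,0,0],
    [0.2,0,0,0,0,0,0],
  ],
)

```text
clock: 3.22
tcp_pos: [0.4004, 0.2215, 0.0147]
orientation: [-0.152, -3.138, 0.0]
contact_force: [1.0, -0.1, -0.8]
grip_width: 0.0173
```

```bash
python3 -c "
from h import *
rel();snap('wrist','w5');snap('scene','s5')
f=load('s5')
cv2.imwrite('pics/v5.png',np.hstack([cv2.resize(cv2.imread('pics/w5.png')[180:340,180:380],(480,384)),cv2.resize(cv2.imread('pics/s5.png')[195:255,350:400],(320,384))]))
"
```

```text
t 3.22 tcp [0.4004 0.2215 0.0147] yaw 84.47 tilt [-0. -0. -1.] w 0.0173 F [ 1.  -0.1 -0.8]
```

View pics/v5.png

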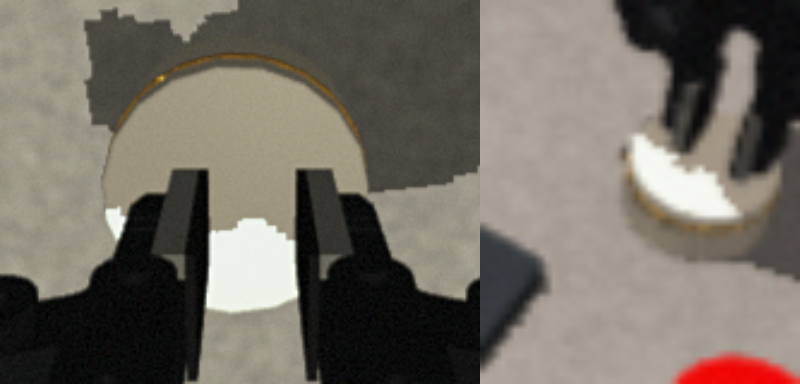

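The closed fingers are hanging above the lid, so the fingertips are higher than the TCP reading implies. I'll check that against the wrist camera calibration.

```bash
python3 -c "
from h import *
w=load('w5');print(w['camera_matrix'][0,0])
R,_=cv2.Rodrigues(np.array(w['rvec'],float));t=np.ravel(w['tvec'])
print('cam',-R.T@t, 'axis',R[2])
p=np.array(r.get_obs()['tcp_pos'])
print('tcp in cam',R@p+t,'tip',R@(p+[0,0,-.011])+t,'lid',R@[.4007,.2187,.028]+t)
f=w['camera_matrix'][0,0]
print('tip depth from gap',f*.0427/91,f*.0173/36,'lid from dia',f*.056/107.5)
tt=t.copy()
for n,uv in dict(l=(180+208/2.4,180+170/2.4),r=(180+295/2.4,180+170/2.4)).items(): print(n,[px2w(w,*uv,z).round(3).tolist() for z in (.005,.03,.05)])
s=load('s5'); u,v=350+(685-480)*50/320,195+150*60/384.; print([px2w(s,u,v,z).round(3).tolist() for z in (.005,.03,.05)])
u,v=350+(742-480)*50/320,195+178*60/384.; print([px2w(s,u,v,z).round(3).tolist() for z in (.005,.03,.05)])
"
```

```text
327.08990563331815
cam [0.33287784 0.22810163 0.17749585] axis [ 0.26903846 -0.02630432 -0.96277017]
tcp in cam [-1.53571864e-06  2.12586834e-02  1.75034477e-01] tip [1.71736162e-06 1.82851508e-02 1.85624949e-01] lid [-0.00278525  0.02545312  0.16242422]
tip depth from gap 0.1534806480279416 0.15718487131823344 lid from dia 0.17039102060898434
l [[0.404, 0.211, 0.005], [0.393, 0.213, 0.03], [0.385, 0.215, 0.05]]
r [[0.406, 0.231, 0.005], [0.395, 0.231, 0.03], [0.387, 0.231, 0.05]]
[[0.38, 0.206, 0.005], [0.402, 0.21, 0.03], [0.42, 0.214, 0.05]]
[[0.382, 0.23, 0.005], [0.405, 0.234, 0.03], [0.423, 0.236, 0.05]]
```

Emit:
send_rows(
  deltas=[
    [1,0,0,-0.06,0,0,0],
    [1,0,-0.02,-0.06,0,0,0],
    [1,0,-0.02,-0.06,0,0,0],
    [1,0,-0.02,-0.06,0,0,0],
    [1,0,-0.02,-0.06,0,0,0],
    [1,0,-0.02,0,0,0,0],
    [1,0,-0.02,0.03,0,0,0],
    [1,0,-0.02,0.06,0,0,0],
    [1,0,-0.02,0.09,0,0,0],
    [1,0,-0.02,0.09,0,0,0],
  ],
)

```text
clock: 4.15
tcp_pos: [0.3994, 0.2181, 0.0001]
orientation: [-0.152, -3.136, 0.002]
contact_force: [0.0, -0.1, -0.3]
grip_width: 0.0853
```

```bash
python3 -c "
from h import *
rel([.4007,.2187,0]);snap('wrist','w6');snap('scene','s6')
cv2.imwrite('pics/v6.png',np.hstack([cv2.resize(cv2.imread('pics/w6.png')[160:340,130:430],(450,270)),cv2.resize(cv2.imread('pics/s6.png')[180:255,340:425],(340,300))[:270]]))
"
```

```text
t 4.15 tcp [3.994e-01 2.181e-01 1.000e-04] yaw 84.47 tilt [-0.002 -0.001 -1.   ] w 0.0853 F [ 0.  -0.1 -0.3]
[0.4007, 0.2187, 0] [-0.008  0.005  0.001]
```

View pics/v6.png

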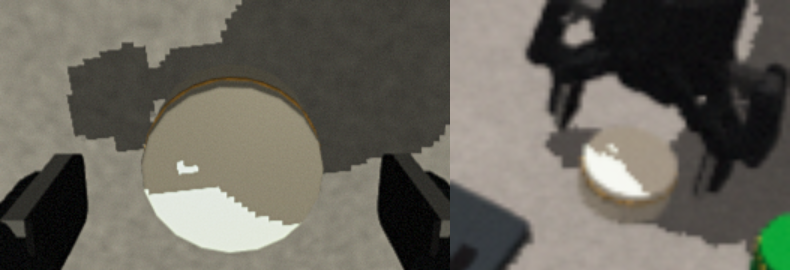

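Emit:
send_rows(
  deltas=[
    [1,-0.008,0,0.03,0,0,0],
    [1,-0.008,0,0.06,0,0,0],
    [1,-0.008,0,0.09,0,0,0],
    [1,-0.008,0,0.12,0,0,0],
    [1,-0.008,0,0.14,0,0,0],
    [1,-0.008,0,0.14,0,0,0],
    [0.4,-0.008,0,0.14,0,0,0],
    [0.4,-0.008,0,0.14,0,0,0],
    [0.4,-0.008,0,0.14,0,0,0],
    [0.4,-0.008,0,0.14,0,0,0],
    [0.4,-0.008,0,0.14,0,0,0],
    [0.4,-0.008,0,0.14,0,0,0],
    [0.4,-0.008,0,0.14,0,0,0],
  ],
)

```text
clock: 5.33
tcp_pos: [0.4014, 0.2186, -0.0193]
orientation: [0.152, 3.138, 0.001]
contact_force: [-1.1, -0.5, 6.0]
grip_width: 0.0548
```

```bash
python3 -c "
from h import *
rel()"
```

```text
t 5.33 tcp [ 0.4014  0.2186 -0.0193] yaw 84.46 tilt [ 0.  0. -1.] w 0.0548 F [-1.1 -0.5  6. ]
```

Emit:
send_rows(
  deltas=[
    [0.4,0,0,-0.2,0,0,0],
    [0.4,0,0,-0.4,0,0,0],
    [0.4,0,0,-0.6,0,0,0],
    [0.4,0,0,-0.8,0,0,0],
    [0.4,0,0,-1,0,0,0],
    [0.4,-0.2,-0.15,-1,0,0,0],
    [0.4,-0.4,-0.3,-1,0,0,0],
    [0.4,-0.6,-0.45,-1,0,0,0],
    [0.4,-0.75,-0.6,-1,0,0,0],
    [0.4,-0.75,-0.6,-1,0,0,0],
    [0.4,-0.75,-0.6,-1,0,0,0],
    [0.4,-0.75,-0.6,-1,0,0,0],
  ],
)

```text
clock: 6.33
tcp_pos: [0.5038, 0.1183, 0.1299]
orientation: [-0.152, -3.137, -0.0]
contact_force: [-0.8, 1.3, -1.1]
grip_width: 0.0546
```

```bash
python3 -c "
from h import *
rel(loc([0,0,.130]),loc([0,0,.045]))"
```

```text
t 6.33 tcp [0.5038 0.1183 0.1299] yaw 84.46 tilt [-0.001  0.    -1.   ] w 0.0546 F [-0.8  1.3 -1.1]
[0.62078719 0.04138797 0.13      ] [-0.826 -0.435 -0.001]
[0.62078719 0.04138797 0.045     ] [-0.826 -0.435  0.565]
```

Emit:
send_rows(
  deltas=[
    [0.4,-0.2,-0.1,0,0,0,0],
    [0.4,-0.4,-0.2,0,0,0,0],
    [0.4,-0.6,-0.3,0,0,0,0],
    [0.4,-0.75,-0.4,0,0,0,0],
    [0.4,-0.826,-0.435,0,0,0,0],
    [0.4,-0.826,-0.435,0,0,0,0],
    [0.4,-0.826,-0.435,0,0,0,0],
    [0.4,-0.826,-0.435,0,0,0,0],
    [0.4,-0.826,-0.435,0,0,0,0],
  ],
)

```text
clock: 7.08
tcp_pos: [0.6203, 0.0432, 0.1301]
orientation: [-0.147, -3.137, -0.001]
contact_force: [-0.1, 0.0, -1.7]
grip_width: 0.0547
```

```bash
python3 -c "
from h import *
rel(loc([0,0,.130]),loc([0,0,.045]))
tins('t7',.165); snap('scene','s7')
cv2.imwrite('pics/v7.png',np.hstack([cv2.resize(cv2.imread('pics/t7.png')[130:270,190:310],(360,420)),cv2.resize(cv2.imread('pics/s7.png')[130:310,220:400],(420,420))]))"
```

```text
t 7.08 tcp [0.6203 0.0432 0.1301] yaw 84.62 tilt [-0.001  0.001 -1.   ] w 0.0547 F [-0.1  0.  -1.7]
[0.62078719 0.04138797 0.13      ] [-0.004 -0.012  0.001]
[0.62078719 0.04138797 0.045     ] [-0.005 -0.012  0.567]
white [351.8 142. ] 203 [ 0.7016 -0.1573  0.165 ]
green [135.9 277.1] 418 [0.4136 0.2899 0.165 ]
red [162.2 237.9] 433 [0.4936 0.2401 0.165 ]
```

View pics/v7.png

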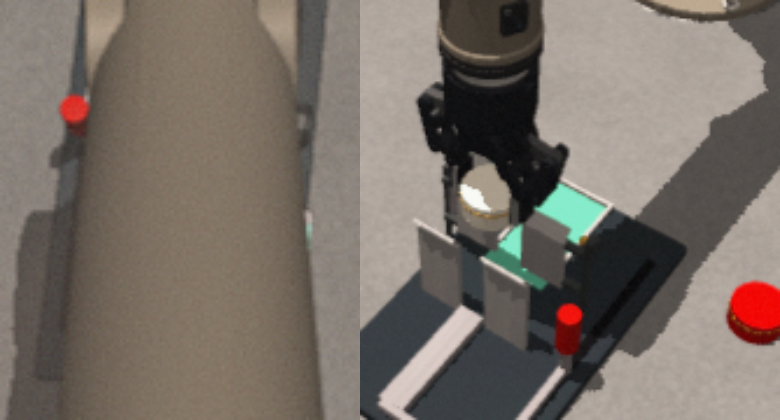

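White is held upright over the column, with its lid at (485,185) in the right half, between the plates. Lowering and releasing.

Emit:
send_rows(
  deltas=[
    [0.4,-0.004,-0.01,0.1,0,0,0],
    [0.4,-0.004,-0.01,0.2,0,0,0],
    [0.4,-0.004,-0.01,0.3,0,0,0],
    [0.4,-0.004,-0.01,0.4,0,0,0],
    [0.4,-0.004,-0.01,0.48,0,0,0],
    [0.4,-0.004,-0.01,0.545,0,0,0],
    [0.4,-0.004,-0.01,0.545,0,0,0],
    [0.4,-0.004,-0.01,0.545,0,0,0],
    [0.4,-0.004,-0.01,0.545,0,0,0],
  ],
)

```text
clock: 7.93
tcp_pos: [0.6225, 0.0397, 0.0492]
orientation: [0.152, 3.137, 0.0]
contact_force: [-0.8, 0.3, -0.9]
grip_width: 0.0546
```

```bash
python3 -c "
from h import *
rel(loc([0,0,.048]))"
```

```text
t 7.93 tcp [0.6225 0.0397 0.0492] yaw 84.47 tilt [ 0.001  0.    -1.   ] w 0.0546 F [-0.8  0.3 -0.9]
[0.62078719 0.04138797 0.048     ] [0.013 0.01  0.008]
```

Emit:
send_rows(
  deltas=[
    [0.4,0.007,0.005,0,0,0,0],
    [0.4,0.007,0.005,0,0,0,0],
    [1,0.007,0.005,0,0,0,0],
    [1,0.007,0.005,0,0,0,0],
    [1,0.007,0.005,0,0,0,0],
    [1,0.007,0.005,0,0,0,0],
    [1,0.007,0.005,0,0,0,0],
    [1,0.007,0.005,-0.2,0,0,0],
    [1,0.007,0.005,-0.4,0,0,0],
    [1,0.007,0.005,-0.6,0,0,0],
    [1,0.2,0.3,-0.7,0,0,0],
    [1,0.4,0.6,-0.7,0,0,0],
    [1,0.6,0.8,-0.7,0,0,0],
    [1,0.8,1,-0.7,0,0,0],
    [1,0.8,1,-0.7,0,0,0],
    [1,0.8,1,-0.7,0,0,0],
  ],
)

```text
clock: 9.27
tcp_pos: [0.5128, 0.207, 0.1534]
orientation: [-0.137, -3.136, -0.004]
contact_force: [0.1, -0.3, 0.3]
grip_width: 0.0855
```

```bash
python3 -c "
from h import *
tins('t8',.026); snap('scene','s8'); rel([.4132,.3308,.1])
f=load('s8')
for z,n in((.043,'top'),(.015,'bot')):
  a=np.arange(0,6.28,.1); q=w2px(f,[loc([.028*np.cos(t),.028*np.sin(t),z]) for t in a]); print(n,q.min(0),q.max(0))
cv2.imwrite('pics/v8.png',np.hstack([cv2.resize(cv2.imread('pics/t8.png')[150:230,220:300],(400,400)),cv2.resize(cv2.imread('pics/s8.png')[180:280,240:340],(400,400))]))"
```

```text
white [234.8 134.2] 202 [0.7627 0.105  0.026 ]
white [254.7 241.6] 238 [0.4971 0.0536 0.026 ]
t 9.37 tcp [0.5165 0.2015 0.1537] yaw 84.63 tilt [ 0.  0. -1.] w 0.0855 F [-0.7 -0.1  0.2]
[0.4132, 0.3308, 0.1] [0.767 0.794 0.358]
top [263.35644854 239.88207665] [288.3158414 259.9534026]
bot [263.62172905 247.30577991] [288.082674   267.24034553]
```

View pics/v8.png

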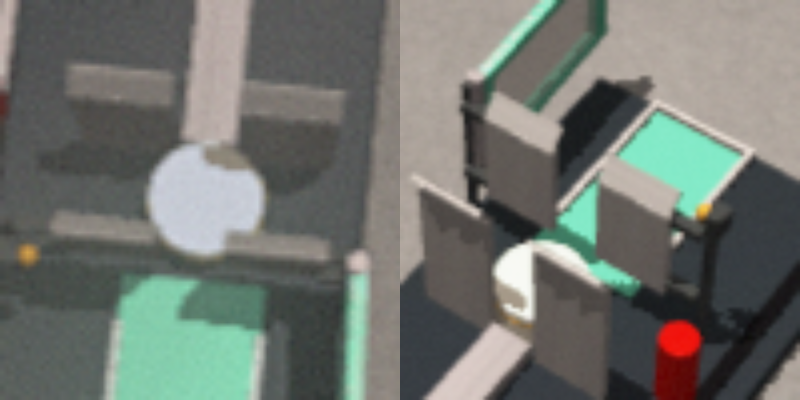

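White lies flat in the column, with its lid at about (205,198) in the left crop. Green is next.

Emit:
send_rows(
  deltas=[
    [1,0.2,0.2,0,0,0,0],
    [1,0.4,0.4,0,0,0,0],
    [1,0.6,0.6,0,0,0,0],
    [1,0.767,0.79,0.1,0,0,0],
    [1,0.767,0.79,0.3,0,0,0],
    [1,0.767,0.79,0.5,0,0,0],
    [1,0.767,0.79,0.5,0,0,0],
    [1,0.767,0.79,0.5,0,0,0],
    [1,0.767,0.79,0.5,0,0,0],
  ],
)

```text
clock: 10.12
tcp_pos: [0.4159, 0.3287, 0.0796]
orientation: [0.156, 3.136, 0.001]
contact_force: [0.1, 1.2, 0.8]
grip_width: 0.0853
```

```bash
python3 -c "
from h import *
q=load('s0');print('init scene red/green predicted lid',w2px(q,[[.4132,.3308,.024],[.5054,.2728,.024]]))
tins('s9',.024,'scene'); tins('t9'); rel([.4132,.3308,-.017])"
```

```text
init scene red/green predicted lid [[429.07642497 243.07693746]
 [390.90457962 260.92721088]]
white [111.4  62. ] 712 [ 0.1913 -0.8775  0.024 ]
white [330.4  67.8] 247 [-0.1555 -0.1952  0.024 ]
white [165.3 123.5] 167 [ 0.3696 -0.488   0.024 ]
white [272.  209.5] 154 [ 0.5063 -0.0365  0.024 ]
white [234.2 237.8] 265 [ 0.6276 -0.0678  0.024 ]
white [273.4 247.2] 201 [0.605  0.0258 0.024 ]
white [356.7 263.3] 778 [0.5498 0.2093 0.024 ]
white [ 57.3 314.3] 655 [ 0.9788 -0.2715  0.024 ]
white [167.4 352.7] 230 [ 0.9285 -0.0222  0.024 ]
green [428.9 242.9] 360 [0.4128 0.3303 0.024 ]
red [390.4 263. ] 514 [0.5113 0.2739 0.024 ]
white [234.1 134.4] 189 [0.7622 0.1069 0.026 ]
white [254.6 241.5] 234 [0.4974 0.0538 0.026 ]
red [162.3 237.8] 434 [0.5055 0.2732 0.026 ]
t 10.22 tcp [0.4159 0.3295 0.0803] yaw 84.34 tilt [ 0.002  0.002 -1.   ] w 0.0858 F [ 0.3 -0.3 -0.4]
[0.4132, 0.3308, -0.017] [0.021 0.005 0.649]
```

Emit:
send_rows(
  deltas=[
    [1,0.015,0.005,0.15,0,0,0],
    [1,0.015,0.005,0.3,0,0,0],
    [1,0.015,0.005,0.4,0,0,0],
    [1,0.015,0.005,0.5,0,0,0],
    [1,0.015,0.005,0.58,0,0,0],
    [1,0.015,0.005,0.64,0,0,0],
    [1,0.015,0.005,0.64,0,0,0],
    [1,0.015,0.005,0.64,0,0,0],
    [0.4,0.015,0.005,0.64,0,0,0],
    [0.4,0.015,0.005,0.64,0,0,0],
    [0.4,0.015,0.005,0.64,0,0,0],
    [0.4,0.015,0.005,0.64,0,0,0],
    [0.4,0.015,0.005,0.64,0,0,0],
    [0.4,0.015,0.005,0.64,0,0,0],
    [0.4,0.015,0.005,0.64,0,0,0],
  ],
)

```text
clock: 11.47
tcp_pos: [0.4123, 0.3309, -0.0163]
orientation: [0.152, 3.137, 0.002]
contact_force: [-0.1, -1.6, 6.7]
grip_width: 0.0546
```

```bash
python3 -c "
from h import *
rel(loc([0,0,.13]))"
```

```text
t 11.47 tcp [ 0.4123  0.3309 -0.0163] yaw 84.46 tilt [ 0.001  0.001 -1.   ] w 0.0546 F [-0.1 -1.6  6.7]
[0.62078719 0.04138797 0.13      ] [-1.57  -1.786 -0.976]
```

Emit:
send_rows(
  deltas=[
    [0.4,0,0,-0.2,0,0,0],
    [0.4,0,0,-0.4,0,0,0],
    [0.4,0,0,-0.6,0,0,0],
    [0.4,0,0,-0.8,0,0,0],
    [0.4,0,0,-1,0,0,0],
    [0.4,-0.2,-0.25,-1,0,0,0],
    [0.4,-0.4,-0.45,-1,0,0,0],
    [0.4,-0.6,-0.65,-1,0,0,0],
    [0.4,-0.75,-0.85,-1,0,0,0],
    [0.4,-0.785,-0.9,-1,0,0,0],
    [0.4,-0.785,-0.9,-1,0,0,0],
    [0.4,-0.785,-0.9,-1,0,0,0],
  ],
)

```text
clock: 12.47
tcp_pos: [0.5161, 0.184, 0.1327]
orientation: [0.155, 3.138, 0.0]
contact_force: [-0.3, -0.1, -1.2]
grip_width: 0.0546
```

Emit:
send_rows(
  deltas=[
    [0.4,-0.2,-0.25,0,0,0,0],
    [0.4,-0.4,-0.45,0,0,0,0],
    [0.4,-0.6,-0.65,0,0,0,0],
    [0.4,-0.75,-0.85,0,0,0,0],
    [0.4,-0.785,-0.886,0,0,0,0],
    [0.4,-0.785,-0.886,0,0,0,0],
    [0.4,-0.785,-0.886,0,0,0,0],
    [0.4,-0.785,-0.886,0,0,0,0],
    [0.4,-0.785,-0.886,0,0,0,0],
    [0.4,-0.785,-0.886,0,0,0,0],
  ],
)

```text
clock: 13.3
tcp_pos: [0.6197, 0.0434, 0.1325]
orientation: [-0.147, -3.138, -0.001]
contact_force: [-0.3, -0.2, 0.0]
grip_width: 0.0542
```

```bash
python3 -c "
from h import *
rel(loc([0,0,.13]),loc([0,0,.05]));print(np.round(r.get_obs()['qvel'],3))
tins('s10',.175,'scene')" | grep -v white
```

```text
t 13.3 tcp [0.6197 0.0434 0.1325] yaw 84.64 tilt [-0.     0.001 -1.   ] w 0.0542 F [-0.3 -0.2  0. ]
[0.62078719 0.04138797 0.13      ] [-0.009 -0.013  0.017]
[0.62078719 0.04138797 0.05      ] [-0.009 -0.013  0.55 ]
[ 0.007  0.     0.01  -0.005  0.001  0.     0.002]
green [273.6 211.7] 345 [0.6256 0.039  0.175 ]
red [390.4 263. ] 518 [0.6264 0.2879 0.175 ]
```

Emit:
send_rows(
  deltas=[
    [0.4,-0.002,-0.008,0.1,0,0,0],
    [0.4,-0.002,-0.008,0.2,0,0,0],
    [0.4,-0.002,-0.008,0.3,0,0,0],
    [0.4,-0.002,-0.008,0.4,0,0,0],
    [0.4,-0.002,-0.008,0.5,0,0,0],
    [0.4,-0.002,-0.008,0.56,0,0,0],
    [0.4,-0.002,-0.008,0.56,0,0,0],
    [0.4,-0.002,-0.008,0.56,0,0,0],
    [0.4,-0.002,-0.008,0.56,0,0,0],
    [1,-0.002,-0.008,0.56,0,0,0],
    [1,-0.002,-0.008,0.56,0,0,0],
    [1,-0.002,-0.008,0.56,0,0,0],
    [1,-0.002,-0.008,0.56,0,0,0],
    [1,-0.002,-0.008,0.56,0,0,0],
    [1,0,-0.008,0.35,0,0,0],
    [1,0,-0.008,0.15,0,0,0],
    [1,0,-0.008,-0.05,0,0,0],
    [1,0,-0.008,-0.1,0,0,0],
  ],
)

```text
clock: 14.85
tcp_pos: [0.6231, 0.0398, 0.1526]
orientation: [0.152, 3.131, 0.002]
contact_force: [0.2, -0.4, 0.0]
grip_width: 0.0852
```

Emit:
send_rows(
  deltas=[
    [1,0.2,0.3,0,0,0,0],
    [1,0.4,0.6,0,0,0,0],
    [1,0.5,0.8,0,0,0,0],
    [1,0.5,1,0,0,0,0],
    [1,0.5,1,0,0,0,0],
    [1,0.5,1,0,0,0,0],
  ],
)

```text
clock: 15.35
tcp_pos: [0.5589, 0.2008, 0.1472]
orientation: [-0.141, -3.138, -0.002]
contact_force: [0.6, -1.0, -0.3]
grip_width: 0.0855
```

```bash
python3 -c "
from h import *
tins('s11',.071,'scene'); tins('t11',.071); rel([.5054,.2732,.06]); print(loc([0,0,.071]))" | grep -v white
```

```text
green [273.8 240.8] 283 [0.62   0.0359 0.071 ]
red [390.3 263.2] 528 [0.5477 0.2782 0.071 ]
t 15.45 tcp [0.5602 0.1957 0.1472] yaw 84.46 tilt [-0.    -0.001 -1.   ] w 0.0852 F [ 0.1 -1.7  0.9]
[0.5054, 0.2732, 0.06] [0.413 0.48  0.581]
[0.62078719 0.04138797 0.071     ]
```

Emit:
send_rows(
  deltas=[
    [1,0.2,0.2,0,0,0,0],
    [1,0.4,0.47,0.1,0,0,0],
    [1,0.41,0.475,0.3,0,0,0],
    [1,0.41,0.475,0.5,0,0,0],
    [1,0.41,0.475,0.5,0,0,0],
    [1,0.41,0.475,0.5,0,0,0],
    [1,0.41,0.475,0.5,0,0,0],
    [1,0.41,0.475,0.5,0,0,0],
  ],
)

```text
clock: 16.12
tcp_pos: [0.508, 0.2723, 0.0745]
orientation: [0.156, 3.135, 0.002]
contact_force: [-0.6, -0.5, -0.4]
grip_width: 0.0856
```

```bash
python3 -c "
from h import *
tins('s12',.026,'scene');rel([.5054,.2732,-.015])" | grep -v white
```

```text
green [273.9 240.8] 283 [0.5897 0.0179 0.026 ]
red [390.4 263.1] 514 [0.513 0.274 0.026]
t 16.17 tcp [0.5078 0.2727 0.0744] yaw 84.33 tilt [ 0.003  0.002 -1.   ] w 0.0855 F [-0.7 -0.2  0.7]
[0.5054, 0.2732, -0.015] [0.018 0.001 0.596]
```

Emit:
send_rows(
  deltas=[
    [1,0.012,0.003,0.15,0,0,0],
    [1,0.012,0.003,0.3,0,0,0],
    [1,0.012,0.003,0.4,0,0,0],
    [1,0.012,0.003,0.5,0,0,0],
    [1,0.012,0.003,0.585,0,0,0],
    [1,0.012,0.003,0.585,0,0,0],
    [1,0.012,0.003,0.585,0,0,0],
    [0.4,0.012,0.003,0.585,0,0,0],
    [0.4,0.012,0.003,0.585,0,0,0],
    [0.4,0.012,0.003,0.585,0,0,0],
    [0.4,0.012,0.003,0.585,0,0,0],
    [0.4,0.012,0.003,0.585,0,0,0],
    [0.4,0.012,0.003,0.585,0,0,0],
    [0.4,0.012,0.003,0.585,0,0,0],
  ],
)

```text
clock: 17.33
tcp_pos: [0.5049, 0.2745, -0.0138]
orientation: [0.152, 3.136, 0.002]
contact_force: [-1.9, -1.3, 5.9]
grip_width: 0.0546
```

```bash
python3 -c "
from h import *
rel(loc([0,0,.135]))"
```

```text
t 17.33 tcp [ 0.5049  0.2745 -0.0138] yaw 84.46 tilt [ 0.002  0.001 -1.   ] w 0.0546 F [-1.9 -1.3  5.9]
[0.62078719 0.04138797 0.135     ] [-0.921 -1.471 -0.993]
```

Emit:
send_rows(
  deltas=[
    [0.4,0,0,-0.2,0,0,0],
    [0.4,0,0,-0.4,0,0,0],
    [0.4,0,0,-0.6,0,0,0],
    [0.4,0,0,-0.8,0,0,0],
    [0.4,0,0,-1,0,0,0],
    [0.4,-0.2,-0.25,-1,0,0,0],
    [0.4,-0.4,-0.5,-1,0,0,0],
    [0.4,-0.46,-0.7,-1,0,0,0],
    [0.4,-0.46,-0.75,-1,0,0,0],
    [0.4,-0.46,-0.75,-1,0,0,0],
    [0.4,-0.46,-0.75,-1,0,0,0],
  ],
)

```text
clock: 18.25
tcp_pos: [0.5618, 0.1544, 0.1351]
orientation: [0.155, 3.138, 0.001]
contact_force: [-0.2, 0.3, -0.6]
grip_width: 0.0546
```

Emit:
send_rows(
  deltas=[
    [0.4,-0.2,-0.25,0,0,0,0],
    [0.4,-0.4,-0.45,0,0,0,0],
    [0.4,-0.461,-0.65,0,0,0,0],
    [0.4,-0.461,-0.72,0,0,0,0],
    [0.4,-0.461,-0.72,0,0,0,0],
    [0.4,-0.461,-0.72,0,0,0,0],
    [0.4,-0.461,-0.72,0,0,0,0],
    [0.4,-0.461,-0.72,0,0,0,0],
    [0.4,-0.461,-0.72,0,0,0,0],
  ],
)

```text
clock: 19.0
tcp_pos: [0.6199, 0.0434, 0.1347]
orientation: [-0.147, -3.138, -0.001]
contact_force: [0.5, 0.9, -0.7]
grip_width: 0.0542
```

```bash
python3 -c "
from h import *
rel(loc([0,0,.135]),loc([0,0,.062]))
tins('s13',.177,'scene')" | grep -v white
```

```text
t 19.0 tcp [0.6199 0.0434 0.1347] yaw 84.64 tilt [-0.     0.001 -1.   ] w 0.0542 F [ 0.5  0.9 -0.7]
[0.62078719 0.04138797 0.135     ] [-0.007 -0.013 -0.002]
[0.62078719 0.04138797 0.062     ] [-0.007 -0.013  0.485]
green [273.7 240.8] 278 [0.6911 0.078  0.177 ]
red [273.7 214.8] 500 [0.6342 0.0444 0.177 ]
```

Emit:
send_rows(
  deltas=[
    [0.4,-0.002,-0.008,0.1,0,0,0],
    [0.4,-0.002,-0.008,0.2,0,0,0],
    [0.4,-0.002,-0.008,0.3,0,0,0],
    [0.4,-0.002,-0.008,0.4,0,0,0],
    [0.4,-0.002,-0.008,0.485,0,0,0],
    [0.4,-0.002,-0.008,0.485,0,0,0],
    [0.4,-0.002,-0.008,0.485,0,0,0],
    [0.4,-0.002,-0.008,0.485,0,0,0],
    [1,-0.002,-0.008,0.485,0,0,0],
    [1,-0.002,-0.008,0.485,0,0,0],
    [1,-0.002,-0.008,0.485,0,0,0],
    [1,-0.002,-0.008,0.485,0,0,0],
    [1,-0.002,-0.008,0.485,0,0,0],
    [1,0,-0.008,0.35,0,0,0],
    [1,0,-0.008,0.15,0,0,0],
    [1,0,-0.008,-0.05,0,0,0],
    [1,0,-0.008,-0.2,0,0,0],
  ],
)

```text
clock: 20.47
tcp_pos: [0.6208, 0.0398, 0.1672]
orientation: [0.152, 3.136, 0.001]
contact_force: [1.4, -0.9, 0.4]
grip_width: 0.0855
```

Emit:
send_rows(
  deltas=[
    [1,0.25,0.3,0,0,0,0],
    [1,0.5,0.6,0,0,0,0],
    [1,0.75,0.8,0,0,0,0],
    [0,1,1,0,0,0,0],
    [0,1,1,0,0,0,0],
    [0,1,1,0,0,0,0],
    [0,1,1,0,0,0,0],
  ],
)

```text
clock: 21.05
tcp_pos: [0.4832, 0.2066, 0.1649]
orientation: [-0.142, -3.138, -0.002]
contact_force: [0.2, -0.7, 0.8]
grip_width: 0.0388
```

```bash
python3 -c "
from h import *
tins('t14',.099); snap('scene','s14'); rel(); print(loc([0,0,.099]),w2px(load('t14'),loc([0,0,.099])),w2px(load('s14'),loc([0,0,.099])))
cv2.imwrite('pics/v14.png',np.hstack([cv2.resize(cv2.imread('pics/t14.png')[130:280,190:310],(400,500)),cv2.resize(cv2.imread('pics/s14.png')[160:285,240:340],(400,500))]))"
```

```text
white [254.2 145.4] 605 [0.7122 0.0545 0.099 ]
white [254.7 241.5] 235 [0.4918 0.0514 0.099 ]
red [260.4 184.3] 448 [0.6214 0.0398 0.099 ]
t 21.15 tcp [0.4859 0.2032 0.165 ] yaw 84.46 tilt [ 0.001 -0.    -1.   ] w 0.0228 F [0.2 0.3 0.4]
[0.62078719 0.04138797 0.099     ] [[259.6773242 184.562225 ]] [[275.79339648 234.0745388 ]]
```

View pics/v14.png

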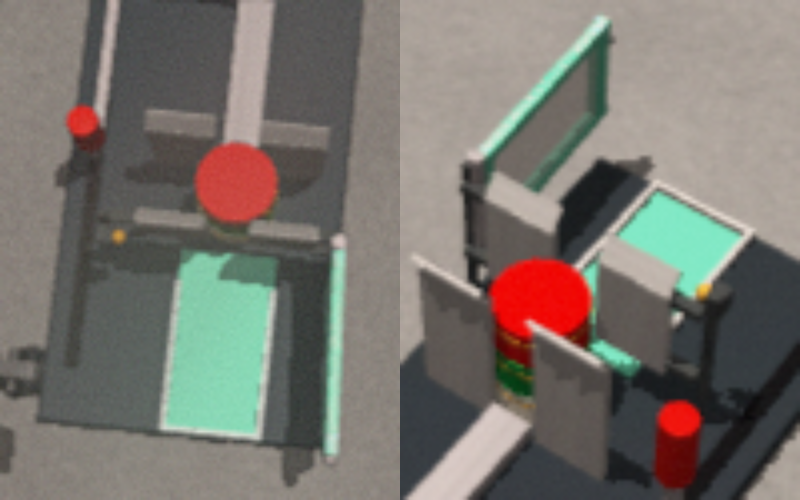

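All three are stacked flat and in order: the red lid is at (237,183) in the left crop, with green and white below it in the right crop. Now the door.

```bash
cat >> h.py <<'E'
def doorpt(th,r,off,z):
    d=np.array([-np.sin(th),np.cos(th)]); n=np.array([-np.cos(th),-np.sin(th)])
    p=np.array([-.039,-.075])+r*d+off*n; return loc([p[0],p[1],z])
E
python3 -c "
from h import *
rel(doorpt(1.65,.1,.05,.16),doorpt(1.65,.1,.05,.07))"
```

```text
t 21.15 tcp [0.4859 0.2032 0.165 ] yaw 84.46 tilt [ 0.001 -0.    -1.   ] w 0.0228 F [0.2 0.3 0.4]
[ 0.47393478 -0.07782045  0.16      ] [-0.102 -1.872  0.034]
[ 0.47393478 -0.07782045  0.07      ] [-0.101 -1.872  0.634]
```

Emit:
send_rows(
  deltas=[
    [0,0,-0.25,0,0,0,0],
    [0,0,-0.5,0,0,0,0],
    [0,-0.05,-0.75,0,0,0,0],
    [0,-0.05,-0.95,0,0,0,0],
    [0,-0.05,-0.95,0,0,0,0],
    [0,-0.05,-0.95,0,0,0,0],
  ],
)

```text
clock: 21.65
tcp_pos: [0.4797, 0.0572, 0.1649]
orientation: [0.164, 3.137, -0.001]
contact_force: [0.2, 0.0, -0.0]
grip_width: 0.0002
```

Emit:
send_rows(
  deltas=[
    [0,0,-0.25,0,0,0,0],
    [0,0,-0.5,0,0,0,0],
    [0,-0.05,-0.75,0,0,0,0],
    [0,-0.05,-0.93,0,0,0,0],
    [0,-0.05,-0.93,0,0,0,0],
    [0,-0.05,-0.93,0.2,0,0,0],
    [0,-0.05,-0.93,0.4,0,0,0],
    [0,-0.05,-0.93,0.63,0,0,0],
    [0,-0.05,-0.93,0.63,0,0,0],
    [0,-0.05,-0.93,0.63,0,0,0],
    [0,-0.05,-0.93,0.63,0,0,0],
    [0,-0.05,-0.93,0.63,0,0,0],
  ],
)

```text
clock: 22.65
tcp_pos: [0.4748, -0.0784, 0.0721]
orientation: [0.151, 3.135, 0.001]
contact_force: [0.1, 0.7, 0.6]
grip_width: 0.0001
```

```bash
python3 -c "
from h import *
rel(*[doorpt(t,.1,.018,.07) for t in (1.6,1.4,1.2,1,.8,.6,.45,.3,.2,.1)])"
```

```text
t 22.65 tcp [ 0.4748 -0.0784  0.0721] yaw 84.47 tilt [ 0.003  0.    -1.   ] w 0.0001 F [0.1 0.7 0.6]
[ 0.47378741 -0.04079223  0.07      ] [0.031 0.249 0.014]
[ 0.47356119 -0.02050592  0.07      ] [0.045 0.383 0.014]
[ 0.47736975 -0.00057905  0.07      ] [0.033 0.518 0.014]
[0.48506124 0.01819397 0.07      ] [-0.006  0.648  0.014]
[0.49632904 0.03506471 0.07      ] [-0.07   0.767  0.015]
[0.51072393 0.0493606  0.07      ] [-0.156  0.871  0.015]
[0.5232311  0.05804538 0.07      ] [-0.234  0.937  0.015]
[0.53689567 0.0647636  0.07      ] [-0.32   0.99   0.016]
[0.5464977  0.06807344 0.07      ] [-0.382  1.018  0.016]
[0.55638219 0.07040814 0.07      ] [-0.446  1.04   0.016]
```

Emit:
send_rows(
  deltas=[
    [0,0.015,0.12,0,0,0,0],
    [0,0.03,0.2,0,0,0,0],
    [0,0.03,0.25,0,0,0,0],
    [0,0.04,0.32,0,0,0,0],
    [0,0.045,0.38,0,0,0,0],
    [0,0.04,0.45,0,0,0,0],
    [0,0.033,0.52,0,0,0,0],
    [0,0.015,0.585,0,0,0,0],
    [0,-0.006,0.65,0,0,0,0],
    [0,-0.04,0.71,0,0,0,0],
    [0,-0.07,0.77,0,0,0,0],
    [0,-0.11,0.82,0,0,0,0],
    [0,-0.156,0.87,0,0,0,0],
    [0,-0.195,0.905,0,0,0,0],
    [0,-0.234,0.935,0,0,0,0],
    [0,-0.28,0.965,0,0,0,0],
    [0,-0.32,0.99,0,0,0,0],
    [0,-0.32,0.99,0,0,0,0],
  ],
)

```text
clock: 24.15
tcp_pos: [0.5369, 0.0655, 0.0704]
orientation: [0.151, 3.136, 0.001]
contact_force: [0.6, -0.3, 0.1]
grip_width: -0.0002
```

```bash
python3 -c "
from h import *
snap('scene','s15')
rel(*[doorpt(t,.1,o,.072) for t,o in ((.2,.016),(.1,.014),(0,.014),(0,.008))])
cv2.imwrite('pics/v15.png',cv2.resize(cv2.imread('pics/s15.png')[130:285,220:380],(640,620))[:600])"
```

```text
t 24.2 tcp [0.5359 0.0649 0.0702] yaw 84.47 tilt [ 0.001  0.    -1.   ] w -0.0 F [-0.6 -0.9  0.4]
[0.54848692 0.06828077 0.072     ] [-0.081  0.03  -0.012]
[0.56038216 0.07042356 0.072     ] [-0.159  0.052 -0.012]
[0.57043191 0.07136038 0.072     ] [-0.225  0.065 -0.012]
[0.5764042 0.0707844 0.072    ] [-0.265  0.065 -0.012]
```

View pics/v15.png

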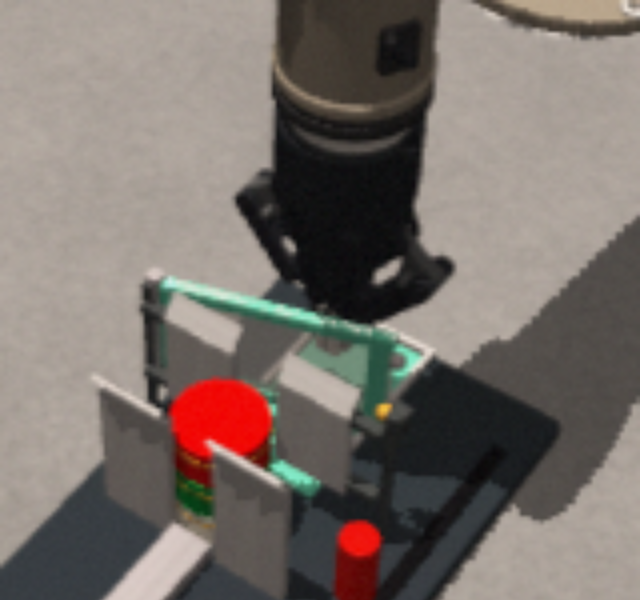

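The door is almost shut, with the fingertips behind its top frame at about (330,340). Pushing through the catch slowly.

Emit:
send_rows(
  deltas=[
    [0,-0.04,0.015,0,0,0,0],
    [0,-0.08,0.03,0,0,0,0],
    [0,-0.12,0.04,0,0,0,0],
    [0,-0.16,0.05,0,0,0,0],
    [0,-0.18,0.055,0,0,0,0],
    [0,-0.2,0.06,0,0,0,0],
    [0,-0.22,0.065,0,0,0,0],
    [0,-0.22,0.065,0,0,0,0],
  ],
)

```text
clock: 24.87
tcp_pos: [0.5692, 0.0711, 0.0701]
orientation: [-0.152, -3.138, 0.0]
contact_force: [-0.1, -0.8, 0.1]
grip_width: 0.0001
```

Emit:
send_rows(
  deltas=[
    [0,-0.01,0,0,0,0,0],
    [0,-0.02,0,0,0,0,0],
    [0,-0.02,0,0,0,0,0],
  ],
)

```text
clock: 25.12
tcp_pos: [0.5691, 0.0712, 0.0698]
orientation: [-0.151, -3.132, 0.0]
contact_force: [-9.3, -0.1, 6.3]
grip_width: 0.0001
```

```bash
python3 -c "
from h import *
snap('top','t16');rel(doorpt(0,.1,.014,.072))"
```

```text
t 25.17 tcp [0.5692 0.0712 0.0699] yaw 84.48 tilt [-0.005  0.    -1.   ] w -0.0002 F [-9.7 -0.   7.2]
[0.57043191 0.07136038 0.072     ] [-0.008  0.002 -0.014]
```

Emit:
send_rows(
  deltas=[
    [0,-0.01,0,0,0,0,0],
    [0,-0.02,0,0,0,0,0],
    [0,-0.02,0,0,0,0,0],
  ],
)

```text
clock: 25.42
tcp_pos: [0.5691, 0.0712, 0.0694]
orientation: [-0.15, -3.126, -0.0]
contact_force: [-17.9, 1.0, 12.5]
grip_width: -0.0001
```

Emit:
send_rows(
  deltas=[
    [0,0.1,0,0,0,0,0],
    [0,0.3,0,0,0,0,0],
    [0,0.5,0,-0.2,0,0,0],
    [0,0.5,0.2,-0.4,0,0,0],
    [0,0.5,0.4,-0.4,0,0,0],
    [0,0.5,0.6,-0.4,0,0,0],
    [0,0.5,0.8,-0.4,0,0,0],
    [0,0.5,1,-0.4,0,0,0],
    [0,0.5,1,-0.4,0,0,0],
  ],
)

```text
clock: 26.17
tcp_pos: [0.5149, 0.2356, 0.1307]
orientation: [0.138, 3.136, 0.008]
contact_force: [-0.2, 0.8, 0.1]
grip_width: 0.0003
```

```bash
python3 -c "
from h import *
f=snap('scene','s17');snap('top','t17');rel()
for th in (0,.05,.1): print(th,((w2px(f,[doorpt(th,.137,0,.127),doorpt(th,0,0,.127),doorpt(th,.137,0,.049)])-[230,180])*6).round(0).tolist(),((w2px(load('t17'),[doorpt(th,.137,0,.127),doorpt(th,0,0,.127)])-[210,150])*4).round(0).tolist())
cv2.imwrite('pics/v17.png',np.hstack([cv2.resize(cv2.imread('pics/t17.png')[150:270,210:300],(360,480)),cv2.resize(cv2.imread('pics/s17.png')[180:260,230:303],(438,480))]))"
```

```text
t 26.27 tcp [0.5149 0.2289 0.1303] yaw 84.64 tilt [ 0.001  0.001 -1.   ] w -0.0003 F [ 0.8 -1.5 -1.4]
0 [[484.0, 284.0], [172.0, 117.0], [472.0, 419.0]] [[78.0, 186.0], [327.0, 211.0]]
0.05 [[494.0, 272.0], [172.0, 117.0], [482.0, 406.0]] [[76.0, 198.0], [327.0, 211.0]]
0.1 [[503.0, 259.0], [172.0, 117.0], [491.0, 394.0]] [[76.0, 211.0], [327.0, 211.0]]
```

View pics/v17.png

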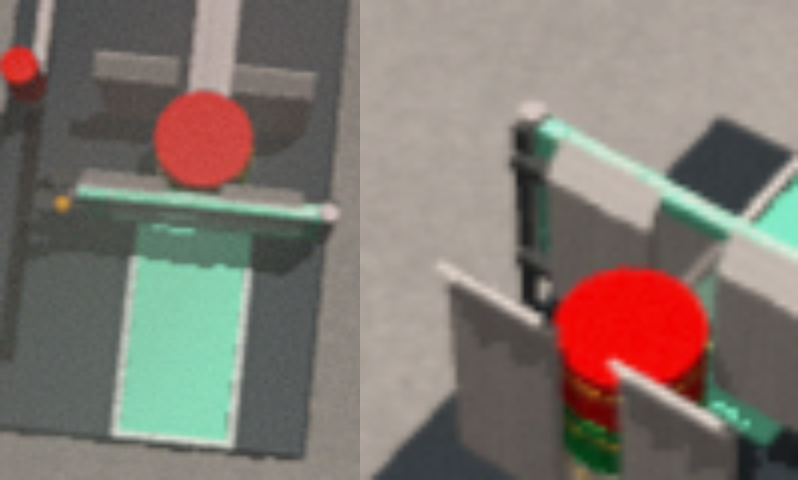

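The door's free edge is at (78,189) in the top crop, against (78,186) predicted for 0 rad, and the push force rose linearly against the stop. So the door is shut. Next is the knob, pushed from behind with closed fingers.

```bash
python3 -c "
from h import *
p=px2w(load('t17'),225.5,200.75,.09);q=np.load('mag.npy');c,s=np.cos(q[2]),np.sin(q[2]);d=p[:2]-q[:2];print('post local',c*d[0]+s*d[1],-s*d[0]+c*d[1])
rel(*[loc([x,.107,z]) for x,z in ((.085,.13),(.085,.06))])"
```

```text
post local -0.043304607472616205 0.07351610088345638
t 26.27 tcp [0.5149 0.2289 0.1303] yaw 84.64 tilt [ 0.001  0.001 -1.   ] w -0.0003 F [ 0.8 -1.5 -1.4]
[0.71566636 0.13973401 0.13      ] [-1.388 -0.467  0.003]
[0.71566636 0.13973401 0.06      ] [-1.388 -0.467  0.469]
```

Emit:
send_rows(
  deltas=[
    [0,-0.25,0,0,0,0,0],
    [0,-0.5,0,0,0,0,0],
    [0,-0.7,0,0,0,0,0],
    [0,-0.9,0,0,0,0,0],
    [0,-0.9,0,0,0,0,0],
    [0,-0.9,0,0,0,0,0],
  ],
)

```text
clock: 26.77
tcp_pos: [0.6505, 0.2112, 0.1299]
orientation: [0.158, 3.137, -0.002]
contact_force: [0.0, -0.2, -0.5]
grip_width: 0.0002
```

Emit:
send_rows(
  deltas=[
    [0,-0.2,-0.15,0,0,0,0],
    [0,-0.4,-0.3,0,0,0,0],
    [0,-0.488,-0.45,0,0,0,0],
    [0,-0.488,-0.45,0,0,0,0],
    [0,-0.488,-0.45,0,0,0,0],
    [0,-0.488,-0.45,0.1,0,0,0],
    [0,-0.488,-0.45,0.2,0,0,0],
    [0,-0.488,-0.45,0.3,0,0,0],
    [0,-0.488,-0.45,0.4,0,0,0],
    [0,-0.488,-0.45,0.46,0,0,0],
    [0,-0.488,-0.45,0.46,0,0,0],
    [0,-0.488,-0.45,0.46,0,0,0],
  ],
)

```text
clock: 27.77
tcp_pos: [0.7148, 0.14, 0.0603]
orientation: [-0.151, -3.136, 0.001]
contact_force: [0.9, -0.1, 0.0]
grip_width: 0.0004
```

```bash
python3 -c "
from h import *
rel(*[loc([x,.107,.06]) for x in (.085,.052,-.066)])"
```

```text
t 27.77 tcp [0.7148 0.14   0.0603] yaw 84.48 tilt [-0.002 -0.    -1.   ] w 0.0004 F [ 0.9 -0.1  0. ]
[0.71566636 0.13973401 0.06      ] [-0.006 -0.001  0.002]
[0.68281877 0.14290193 0.06      ] [ 0.214 -0.001  0.002]
[0.56536375 0.15422964 0.06      ] [ 1.001 -0.002  0.004]
```

Emit:
send_rows(
  deltas=[
    [0,0.1,0,0,0,0,0],
    [0,0.17,0,0,0,0,0],
    [0,0.2,0,0,0,0,0],
    [0,0.24,0,0,0,0,0],
    [0,0.28,0,0,0,0,0],
    [0,0.32,0,0,0,0,0],
    [0,0.36,0,0,0,0,0],
    [0,0.4,0,0,0,0,0],
    [0,0.44,0,0,0,0,0],
    [0,0.48,0,0,0,0,0],
  ],
)

```text
clock: 28.6
tcp_pos: [0.6467, 0.1469, 0.0624]
orientation: [0.152, 3.131, 0.001]
contact_force: [7.7, 0.5, -3.2]
grip_width: -0.0003
```

Emit:
send_rows(
  deltas=[
    [0,0.04,0,0,0,0,0],
    [0,0.08,0,0,0,0,0],
    [0,0.12,0,0,0,0,0],
    [0,0.16,0,0,0,0,0],
    [0,0.2,0,0,0,0,0],
    [0,0.24,0,0,0,0,0],
    [0,0.28,0,0,0,0,0],
    [0,0.32,0,0,0,0,0],
    [0,0.36,0,0,0,0,0],
    [0,0.4,0,0,0,0,0],
    [0,0.43,0,0,0,0,0],
    [0,0.46,0,0,0,0,0],
    [0,0.49,0,0,0,0,0],
    [0,0.505,0,0,0,0,0],
    [0,0.505,0,0,0,0,0],
    [0,0.505,0,0,0,0,0],
  ],
)

```text
clock: 29.93
tcp_pos: [0.571, 0.1544, 0.0623]
orientation: [0.152, 3.133, 0.002]
contact_force: [5.5, 0.0, -1.8]
grip_width: 0.0001
```

```bash
python3 -c "
from h import *
rel(loc([-.066,.107,.06]));tins('t18',.110)
f=tins('s18',.110,'scene');print(loc([-.088,.105,.11]),w2px(f,loc([-.088,.105,.11])))"
```

```text
t 29.93 tcp [0.571  0.1544 0.0623] yaw 84.45 tilt [ 0.005  0.001 -1.   ] w 0.0001 F [ 5.5  0.  -1.8]
[0.56536375 0.15422964 0.06      ] [ 0.037 -0.005  0.015]
white [254.6 241.6] 236 [0.4907 0.0514 0.11  ]
white [255.7 231.5] 542 [0.5129 0.0493 0.11  ]
red [259.3 187. ] 411 [0.613  0.0419 0.11  ]
white [ 57.6 314.6] 665 [ 0.9965 -0.2068  0.11  ]
red [276.2 238. ] 394 [0.637  0.0519 0.11  ]
[0.54327336 0.15435082 0.11      ] [[339.49499208 227.19508792]]
```

Emit:
send_rows(
  deltas=[
    [0,0.02,0,0,0,0,0],
    [0,0.04,0,0,0,0,0],
    [0,0.055,0,0,0,0,0],
    [0,0.055,0,0,0,0,0],
    [0,0.055,0,0,0,0,0],
  ],
)

```text
clock: 30.45
tcp_pos: [0.5645, 0.1551, 0.0626]
orientation: [0.152, 3.129, 0.002]
contact_force: [9.5, 0.4, -5.8]
grip_width: 0.0002
```

```bash
python3 -c "
from h import *
rel(loc([-.066,.107,.06]));tins('t19',.041)
print(loc([-.115,0,.041]))"
```

```text
t 30.45 tcp [0.5645 0.1551 0.0626] yaw 84.42 tilt [ 0.009  0.001 -1.   ] w 0.0002 F [ 9.5  0.4 -5.8]
[0.56536375 0.15422964 0.06      ] [-0.006 -0.005  0.018]
white [255.2 235.7] 806 [0.51   0.0522 0.041 ]
red [259.3 186.9] 412 [0.6272 0.0433 0.041 ]
[0.50631831 0.05242769 0.041     ]
```

Emit:
send_rows(
  deltas=[
    [0,0.015,0,0,0,0,0],
    [0,0.03,0,0,0,0,0],
    [0,0.03,0,0,0,0,0],
    [0,0.03,0,0,0,0,0],
  ],
)

```text
clock: 30.83
tcp_pos: [0.5646, 0.1553, 0.0634]
orientation: [0.153, 3.121, 0.004]
contact_force: [20.7, -0.7, -12.8]
grip_width: -0.0001
```

```bash
python3 -c "
from h import *
rel();f=tins('t20',.041)
h=cv2.cvtColor(f['pixels'],cv2.COLOR_RGB2HSV); m=((h[...,1]<60)&(h[...,2]>165)).astype(np.uint8)
k,l,st,ce=cv2.connectedComponentsWithStats(m); i=l[232,253]; print(st[i])
w=w2px(f,[loc([-.115+.028*np.cos(t),.028*np.sin(t),.043]) for t in np.arange(0,6.3,.1)]); print(w.min(0),w.max(0))
"
```

```text
t 30.83 tcp [0.5646 0.1553 0.0634] yaw 84.37 tilt [ 0.017  0.002 -1.   ] w -0.0001 F [ 20.7  -0.7 -12.8]
white [255.1 235.8] 809 [0.5098 0.0523 0.041 ]
red [259.3 186.9] 408 [0.6272 0.0434 0.041 ]
[238 214  35  48 809]
[243.09716513 225.33223045] [266.9265675  249.08130072]
```

The slide is at its hard stop and white is at the outlet. Letting it return under control.

Emit:
send_rows(
  deltas=[
    [0,-0.05,0,0,0,0,0],
    [0,-0.1,0,0,0,0,0],
    [0,-0.15,0,0,0,0,0],
    [0,-0.2,0,0,0,0,0],
    [0,-0.25,0,0,0,0,0],
    [0,-0.3,0,0,0,0,0],
    [0,-0.35,0,0,0,0,0],
    [0,-0.4,0,0,0,0,0],
    [0,-0.45,0,0,0,0,0],
    [0,-0.5,0,0,0,0,0],
    [0,-0.55,0,0,0,0,0],
    [0,-0.6,0,0,0,0,0],
    [0,-0.65,0,0,0,0,0],
    [0,-0.7,0,0,0,0,0],
    [0,-0.75,0,0,0,0,0],
    [0,-0.8,0,0,0,0,0],
    [0,-0.85,0,0,0,0,0],
    [0,-0.9,0,0,0,0,0],
    [0,-0.95,0,0,0,0,0],
    [0,-1,0,0,0,0,0],
  ],
)

```text
clock: 32.55
tcp_pos: [0.7053, 0.1411, 0.0611]
orientation: [-0.151, -3.137, -0.0]
contact_force: [-0.0, -0.6, 0.5]
grip_width: -0.0002
```

Emit:
send_rows(
  deltas=[
    [0,-0.05,0,-0.2,0,0,0],
    [0,-0.05,0,-0.4,0,0,0],
    [0,-0.05,0,-0.6,0,0,0],
    [0,-0.05,0.2,-0.7,0,0,0],
    [0,-0.05,0.4,-0.7,0,0,0],
    [0,0.15,0.55,-0.7,0,0,0],
    [0,0.4,0.6,-0.7,0,0,0],
    [1,0.6,0.6,-0.7,0,0,0],
    [1,0.6,0.6,-0.7,0,0,0],
    [1,0.6,0.6,-0.7,0,0,0],
  ],
)

```text
clock: 33.38
tcp_pos: [0.6227, 0.2403, 0.1665]
orientation: [-0.148, -3.137, -0.001]
contact_force: [0.2, -0.4, 0.8]
grip_width: 0.0357
```

```bash
python3 -c "
from h import *
rel();f=tins('t21',.071)
print('white', px2w(f,254.6,237,.043),'knob expected px',w2px(f,loc([.03,.105,.11])))
h=cv2.cvtColor(f['pixels'],cv2.COLOR_RGB2HSV); m=((h[...,1]>150)&(h[...,2]>70)&(h[...,0]<10))[150:250,205:240]; v,u=np.nonzero(m);print(u.mean()+205,v.mean()+150,len(u))
m=((h[...,1]<60)&(h[...,2]>150))
w=w2px(f,[loc([-.115+.028*np.cos(t),.028*np.sin(t),.043]) for t in np.arange(0,6.3,.1)]); print(w.min(0),w.max(0), 'red lid exp',w2px(f,loc([0,0,.071])))
for y in range(212,254,2): print(y,''.join('#' if x else '.' for x in m[y,232:278]))
b=((h[...,1]>140))[190:285,390:490];v,u=np.nonzero(b);print('basket',u.mean()+390,v.mean()+190,len(u))
"
```

```text
t 33.38 tcp [0.6227 0.2403 0.1665] yaw 84.6 tilt [-0.001  0.    -1.   ] w 0.0357 F [ 0.2 -0.4  0.8]
white [254.5 146.2] 646 [0.7189 0.0547 0.071 ]
white [254.7 238.6] 689 [0.5006 0.0523 0.071 ]
red [259.6 186.4] 400 [0.6223 0.0421 0.071 ]
white [0.50670295 0.05341711 0.043     ] knob expected px [[214.44517151 165.82950272]]
214.3013698630137 166.21917808219177 73
[243.09716513 225.33223045] [266.9265675  249.08130072] red lid exp [[259.87662158 187.04873894]]
212 ..............................................
214 ...........##.................................
216 ..........###.................................
218 ..........###..........................##.....
220 ..........##..........................###.....
222 ..........##..........................###.....
224 .........###..........................##......
226 .........###.......#########..........##......
228 .........##.....###############.......##......
230 .........##...###################....###......
232 .........##.######################...###......
234 ........###.#######################..##.......
236 ........###########################..##.......
238 ........##.########################..##.......
240 ........##..#######################.###.......
242 .......###..#######################.##........
244 .......###...####################...##........
246 .......##......#################....##........
248 .......##.........###########.......##........
250 .......##..........................###........
252 ......###..........................##.........
basket 441.3059071729958 238.3438818565401 4266
```

White's lid is centred on pixel (255,237), which is the outlet. The knob is home, and the remaining stack has dropped to lid height 0.071. Now to fetch white.

```bash
python3 -c "
from h import *
f=load('t21');p=px2w(f,255,237,.043);print('white',p,'basket',px2w(f,441.3,238.3,.05))
rel([p[0],p[1],.1],[p[0],p[1],.004])"
```

```text
white [0.50670615 0.05247719 0.043     ] basket [ 0.50451158 -0.38704639  0.05      ]
t 33.43 tcp [0.6244 0.2394 0.1668] yaw 84.49 tilt [ 0.001  0.    -1.   ] w 0.0433 F [ 0.2 -0.7  0.2]
[np.float64(0.5067061464826421), np.float64(0.05247719084880797), 0.1] [ 0.662 -1.316  0.444]
[np.float64(0.5067061464826421), np.float64(0.05247719084880797), 0.004] [ 0.662 -1.316  1.084]
```

Emit:
send_rows(
  deltas=[
    [1,0.25,-0.1,0,0,0,0],
    [1,0.5,-0.25,0,0,0,0],
    [1,0.66,-0.5,0,0,0,0],
    [1,0.66,-0.75,0,0,0,0],
    [1,0.66,-1,0,0,0,0],
    [1,0.66,-1,0,0,0,0],
    [1,0.66,-1,0,0,0,0],
  ],
)

```text
clock: 34.02
tcp_pos: [0.5127, 0.096, 0.167]
orientation: [0.163, 3.136, -0.0]
contact_force: [-0.5, 1.1, -0.1]
grip_width: 0.0855
```

Emit:
send_rows(
  deltas=[
    [1,0,-0.15,0.1,0,0,0],
    [1,0,-0.315,0.3,0,0,0],
    [1,0,-0.315,0.5,0,0,0],
    [1,0,-0.315,0.7,0,0,0],
    [1,0,-0.315,0.7,0,0,0],
    [1,0,-0.315,0.7,0,0,0],
    [1,0,-0.315,0.7,0,0,0],
  ],
)

```text
clock: 34.6
tcp_pos: [0.5082, 0.0531, 0.0624]
orientation: [0.151, 3.136, 0.001]
contact_force: [0.6, 0.5, 1.1]
grip_width: 0.085
```

```bash
python3 -c "
from h import *
rel([.5067,.0525,.004])"
```

```text
t 34.6 tcp [0.5082 0.0531 0.0624] yaw 84.5 tilt [ 0.002  0.    -1.   ] w 0.085 F [0.6 0.5 1.1]
[0.5067, 0.0525, 0.004] [ 0.01  -0.005  0.389]
```

Emit:
send_rows(
  deltas=[
    [1,0.005,-0.003,0.1,0,0,0],
    [1,0.005,-0.003,0.2,0,0,0],
    [1,0.005,-0.003,0.28,0,0,0],
    [1,0.005,-0.003,0.34,0,0,0],
    [1,0.005,-0.003,0.385,0,0,0],
    [1,0.005,-0.003,0.385,0,0,0],
    [1,0.005,-0.003,0.385,0,0,0],
  ],
)

```text
clock: 35.18
tcp_pos: [0.5063, 0.0523, 0.0041]
orientation: [0.151, 3.137, 0.001]
contact_force: [0.4, 0.2, 0.5]
grip_width: 0.0857
```

Emit:
send_rows(
  deltas=[
    [0.4,0,0,0,0,0,0],
    [0.4,0,0,0,0,0,0],
    [0.4,0,0,0,0,0,0],
    [0.4,0,0,0,0,0,0],
    [0.4,0,0,0,0,0,0],
    [0.4,0,0,0,0,0,0],
    [0.4,0,0,0,0,0,0],
  ],
)

```text
clock: 35.77
tcp_pos: [0.5063, 0.0522, 0.0045]
orientation: [0.152, 3.137, 0.001]
contact_force: [-1.4, 0.3, 7.8]
grip_width: 0.0539
```

Emit:
send_rows(
  deltas=[
    [0.4,0,0,-0.15,0,0,0],
    [0.4,0,0,-0.35,0,0,0],
    [0.4,0,0,-0.55,0,0,0],
    [0.4,0,0,-0.75,0,0,0],
    [0.4,0,0,-0.9,0,0,0],
    [0.4,0,-0.2,-0.9,0,0,0],
    [0.4,0.05,-0.4,-0.9,0,0,0],
    [0.4,0.1,-0.6,-0.9,0,0,0],
    [0.4,0.1,-0.8,-0.9,0,0,0],
    [0.4,0.1,-1,-0.9,0,0,0],
    [0.4,0.1,-1,-0.9,0,0,0],
  ],
)

```text
clock: 36.68
tcp_pos: [0.4749, -0.1021, 0.1391]
orientation: [0.164, 3.136, -0.003]
contact_force: [-0.1, -0.1, -0.3]
grip_width: 0.0541
```

Emit:
send_rows(
  deltas=[
    [0.4,0,-0.2,0,0,0,0],
    [0.4,0,-0.4,0,0,0,0],
    [0.4,0,-0.6,0,0,0,0],
    [0.4,0,-0.8,0,0,0,0],
    [0.4,0,-0.95,0,0,0,0],
    [0.4,0,-0.95,0,0,0,0],
    [0.4,0,-0.95,0,0,0,0],
    [0.4,0,-0.95,0,0,0,0],
  ],
)

```text
clock: 37.35
tcp_pos: [0.4626, -0.2367, 0.1384]
orientation: [-0.151, -3.138, -0.001]
contact_force: [0.6, 0.3, -0.8]
grip_width: 0.0536
```

```bash
python3 -c "
from h import *
f=snap('top','t22')
h=cv2.cvtColor(f['pixels'],cv2.COLOR_RGB2HSV);b=((h[...,1]>140)&(h[...,0]<20))[180:295,380:500];v,u=np.nonzero(b);print('basket',u.mean()+380,v.mean()+180,len(u),u.min(),u.max(),v.min(),v.max())
rel([.5045,-.387,.135])"
```

```text
basket 420.6448087431694 214.66120218579235 366 26 60 22 50
t 37.4 tcp [ 0.4627 -0.2362  0.1384] yaw 84.55 tilt [-0.     0.001 -1.   ] w 0.054 F [ 0.2  0.4 -0.1]
[0.5045, -0.387, 0.135] [-0.373 -0.974  0.021]
```

```bash
python3 -c "
from h import *
snap('scene','s22')
for n in ('s0','s17','s22'):
    h=cv2.cvtColor(load(n)['pixels'],cv2.COLOR_RGB2HSV);b=((h[...,1]>140)&(h[...,0]<20))[110:200,100:230].astype(np.uint8);k,l,st,ce=cv2.connectedComponentsWithStats(b);i=1+st[1:,4].argmax();print(n,ce[i]+[100,110],st[i])
f=load('s22'); h=cv2.cvtColor(f['pixels'],cv2.COLOR_RGB2HSV); print(w2px(f,[[.4627,-.2362,.138+.013+.028],[.5045,-.387,.052]]))
"
```

```text
s0 [160.93701371 157.72360133] [  28   22   65   54 2699]
s17 [160.94687964 157.72622585] [  28   22   65   54 2692]
s22 [160.94058671 157.73338284] [  28   22   65   54 2693]
[[209.87919232 124.60936596]
 [160.4658262  153.5050828 ]]
```

Emit:
send_rows(
  deltas=[
    [0.4,-0.1,-0.2,0,0,0,0],
    [0.4,-0.2,-0.4,0,0,0,0],
    [0.4,-0.3,-0.6,0,0,0,0],
    [0.4,-0.373,-0.8,0,0,0,0],
    [0.4,-0.373,-0.97,0,0,0,0],
    [0.4,-0.373,-0.97,0,0,0,0],
    [0.4,-0.373,-0.97,0,0,0,0],
    [0.4,-0.373,-0.97,0.15,0,0,0],
    [0.4,-0.373,-0.97,0.3,0,0,0],
    [0.4,-0.373,-0.97,0.45,0,0,0],
    [0.4,-0.373,-0.97,0.55,0,0,0],
    [0.4,-0.373,-0.97,0.55,0,0,0],
    [0.4,-0.373,-0.97,0.55,0,0,0],
  ],
)

```text
clock: 38.53
tcp_pos: [0.5045, -0.3855, 0.0555]
orientation: [-0.148, -3.137, -0.003]
contact_force: [0.4, -0.2, -0.7]
grip_width: 0.0541
```

```bash
python3 -c "
from h import *
rel([.5045,-.387,-.002])"
```

```text
t 38.53 tcp [ 0.5045 -0.3855  0.0555] yaw 84.6 tilt [-0.001  0.002 -1.   ] w 0.0541 F [ 0.4 -0.2 -0.7]
[0.5045, -0.387, -0.002] [-0.001 -0.011  0.383]
```

Emit:
send_rows(
  deltas=[
    [0.4,0,-0.01,0.1,0,0,0],
    [0.4,0,-0.01,0.2,0,0,0],
    [0.4,0,-0.01,0.28,0,0,0],
    [0.4,0,-0.01,0.34,0,0,0],
    [0.4,0,-0.01,0.38,0,0,0],
    [0.4,0,-0.01,0.38,0,0,0],
    [0.4,0,-0.01,0.38,0,0,0],
  ],
)

```text
clock: 39.12
tcp_pos: [0.504, -0.3895, -0.001]
orientation: [-0.152, -3.138, 0.0]
contact_force: [0.3, -1.0, -1.1]
grip_width: 0.0543
```

Emit:
send_rows(
  deltas=[
    [0.8,0,0,0,0,0,0],
    [0.8,0,0,0,0,0,0],
    [0.8,0,0,0,0,0,0],
    [0.8,0,0,0,0,0,0],
    [0.8,0,0,-0.1,0,0,0],
    [0.8,0,0,-0.3,0,0,0],
    [0.8,0,0,-0.5,0,0,0],
    [0.8,0,0,-0.75,0,0,0],
    [0.8,0,0,-1,0,0,0],
    [0.8,0.3,0.3,-1,0,0,0],
    [0.8,0.5,0.6,-1,0,0,0],
    [0.8,0.5,0.9,-1,0,0,0],
    [0.8,0.5,1,-1,0,0,0],
    [0.8,0.5,1,-1,0,0,0],
    [0.8,0.5,1,-1,0,0,0],
  ],
)

```text
clock: 40.37
tcp_pos: [0.4442, -0.2296, 0.15]
orientation: [0.144, 3.137, 0.003]
contact_force: [-0.1, -0.5, 1.0]
grip_width: 0.0684
```

```bash
python3 -c "
from h import *
rel();f=snap('top','t23');snap('scene','s23')
a=cv2.imread('pics/t23.png');b=cv2.imread('pics/s23.png')
cv2.imwrite('pics/v23.png',np.vstack([np.hstack([cv2.resize(a[140:290,200:500],(800,400))[:300]]),np.hstack([cv2.resize(b[110:200,110:230],(400,300)),cv2.resize(b[170:290,230:390],(400,300))])]))"
```

```text
t 40.37 tcp [ 0.4442 -0.2296  0.15  ] yaw 84.75 tilt [ 0.001  0.002 -1.   ] w 0.0684 F [-0.1 -0.5  1. ]
```

View pics/v23.png

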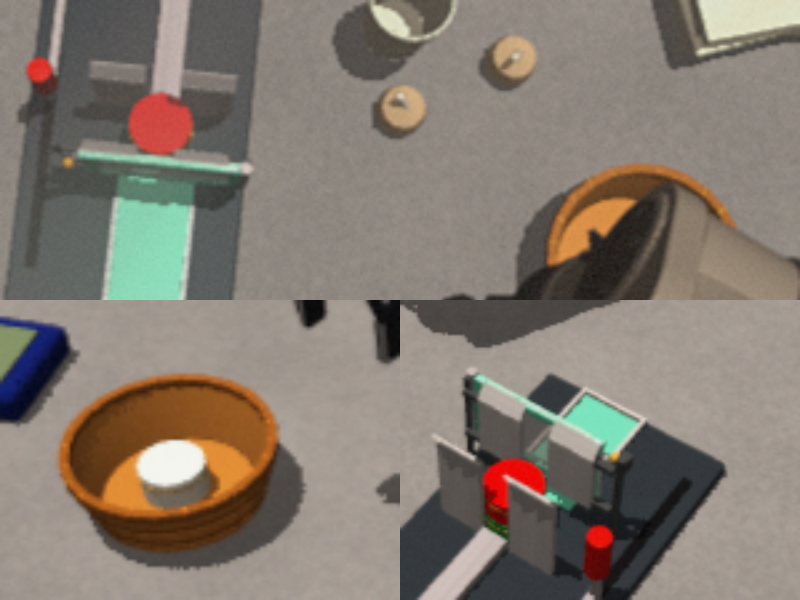

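White stands upright in the basket. The door is shut, the knob is home, red sits on green in the column, and the bystanders are where they were. Handing in.

```bash
python3 -c "
from h import *
f=load('s23');u,v=110+172*.3,110+(462-300)*.3
print(px2w(f,u,v,.033)); h=cv2.cvtColor(load('s23')['pixels'],cv2.COLOR_RGB2HSV);b=((h[...,1]>140)&(h[...,0]<20))[110:200,100:230];vv,uu=np.nonzero(b);print(uu.min()+100,uu.max()+100,vv.min()+110,vv.max()+110)
print(r.hand_in())"
```

```text
[ 0.50417167 -0.3879219   0.033     ]
128 192 132 185
the job is handed in; nothing more can be done
None
```

The job is handed in at about 40 s of the 208 s allowed; the hand-in gives no verdict. White, green and red were the only tins there, and I stacked them in that order. I then shut the door, pulled the slide to its stop, let it back under control, and set the white tin in the basket.

**Last checks, from the cameras:**
- **White tin:** upright and about 1 mm from the basket's estimated centre. The basket had not moved.
- **Column:** red sits on green, both flat within about 2 mm of the column axis.
- **Door and slide:** the door's edge is where a shut door should be (within about 0.01 rad), and the knob is back at its start within a pixel.
- **Bystanders:** they look unmoved, judged by eye only.

**What disagreed:** the fingertips stood roughly 25–35 mm higher than the stated tool point implies. The first grasp of the white tin closed in the air above its lid without moving it, so I worked out the offset from the images and regripped. I also saw about 6–8 N of vertical force each time the gripper closed on a tin. I did not trace the cause, and it did no visible harm.

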